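Set the flip stop and load the vial rack against it

ROBOT

A 6-joint arm with a two-finger parallel gripper is mounted at the origin on the work surface. World frame = base frame: x ahead of the robot, y to its left, z up, the work surface at z = 0. Lengths are in m, angles in rad, forces in N, time in s.
With the tool pointing down it reaches from about 0.35 to 0.975 m from the base axis. Payload 4.9 kg.
Tool frame: the origin (TCP) lies on the centre line of the jaws, within the pads' length; the fingertips stand 14 mm ahead of it and the grasp point (between the pads) lies 5 mm behind it; y points along the fingers, z is the direction in which the jaws open and shut, and the axes are right-handed (so a half turn about y gives the same grasp; the last joint's range is limited). The gripper opens to 85 mm and grips with 20 to 120 N. Pads are 22 mm wide; open, the fingers measure 114 mm over their backs; the gripper's body (76 mm by 85 mm) begins 54 mm behind the grasp point. The pads swing forward as they close: fully open they stand 13 mm farther back than shut.
Start: joints at [-1.407, 0.053, 1.613, -0, 1.476, -0.119], TCP at [0.174, -0.6, 0.245] pointing down, gripper open.
Joint ranges: [-3.01, 3.01], [-1.01, 2.22], [0.06, 2.58], [-1.02, 4.17], [0.09, 2.62], [-3.14, 3.14]. Speed limits (rad/s): [2.57, 2.57, 3.14, 3.14, 3.14, 3.14].

INTERFACE

Orientations are given as a rotation vector (axis times angle).
In Python, from station import ctrl gives the robot as it stands.
- The arm moves only by the tool servo_tool, never from a script. Its arguments are lists of equal length, an entry for each row: "delta_pos": the shift along the tool's x, y, z in m, a list of three; "dr": the turn, a rotation vector about the tool's x, y, z in degrees, a list of three; "grip": the opening, from 0 (shut) to 1 (fully open). In form: {"delta_pos": [[x, y, z], ...], "dr": [[rx, ry, rz], ...], "grip": [grip, ...]}. A call has 1 to 5 rows; each row shifts and turns the pose as measured when the row begins, along the tool's axes as they then stand; what a row does not reach is not made up. A row lasts 1/8 s, in which the tool goes at most 62.5 mm and 10.7 degrees, less where a joint would pass 70% of its speed; a pose out of reach is approached as far as the arm can. A call is refused whole if a number of a shift passes 0.0625 or a number of a turn 10.7, either way. A call with a gripper value outside its range is refused whole. The fingers move at their own pace and stop on an object; "grip_force" is the grip in N (left out, the last holds). Time passes only in rows, so rows that do not move let the fingers close. It gives the time, the measured TCP pose, the force and the opening at its end, in the units of the state.
- ctrl.get_obs(): the state, without advancing time (a new reading comes with each control period).
- ctrl.get_image(name): name is "scene" or "top" or "wrist"; returns the picture (420x560x3 uint8, red, green, blue); there is no depth.
- ctrl.camera_params(name): a dict with "fovy" (degrees; the focal length in pixels is half the picture's height over the tangent of half this angle, whatever the lens; pixels are square), "cx", "cy" (the principal point, pixels), "k1" (the pictures are not rectified: a ray, as slopes to the right and down, at radius r is drawn at 1 + k1 r^2 times it, then the intrinsics apply), "eye" and "rotation" of the camera in the world. Camera axes: x right, y down, z forward; pixel columns grow to the right and rows downward; lengths in m; the calibration is good to about 2 mm. A picture is of the moment at which its call begins: read the wrist's pose just before it. camera_params takes no time and is no camera call; for the wrist camera it gives the pose at the moment of the call.
- ctrl.finish_job(): hands the job in, once; it reports no verdict.
Trained networks look in the newest picture that a camera, given by its name, has taken for a name from the list of things; names that differ only in an ending like _2 or _b are one class to them, and where a whole thing is asked for, a point or a joint stands for the part that bears it (a point fixed in the world has none). Each returns a list of dicts, best first, with "score" (0 to 1); they miss things now and then, are a little off and sometimes report something else, mostly with a low value. They report only what shows in the picture. A call takes as long as a camera call.
- ctrl.masks_of(camera, label): "pixels" (420x560 bool, what is visible of it) and "extent" ([left, top, right, bottom] in pixels, round what is visible of it).
The state is a dict: "t": time; "q": joint angles; "dq": joint speeds; "effort": joint torques, N m; "tool_pos": TCP position; "tool_rot": TCP orientation; "contact_force": force on the tool from outside, world axes, zero at the start; "wrist_torque": the same for the moment, N m; "opening": finger opening in m.
Only numpy, scipy, OpenCV 4.12 (cv2) and the standard library are available. Lean on these libraries where they do the work, as an engineer would, in place of code of your own. Each camera call takes 0.05 s, during which the arm holds its last target.

TASK

First fold the flip stop that has a round knob down across the loading lane, leaving the plain one folded back. Then take the six-vial rack out of its parking dock, stand it on the open bench and let go to change your grip (the lane leaves no room for fingers beside it), lower it lengthwise into the clear entry half of the lane, before the stops, and slide it gently along until it is square and snug against the lowered stop. Leave the loose things standing about alone.

Things in the scene. Friction and masses are not known exactly. Their poses are not given: they have to be found in the camera images.
- lane: fixed straight loading lane, aluminium on a grey floor plate, 72 mm wide, 316 mm long. Origin at bench level on the channel's centre line; y runs along the lane in the loading direction, x across it away from the robot. Floor 6 mm above the bench. Channel 56 mm wide, from y = -160 (entry end) to 140 mm; both ends closed by plates, tops 30 mm up. Two flip stops stand near y = 30 and 110 mm.
- lane_entry (a point): point on the channel's floor at y = -85 mm of the lane, x = 0, axes as the lane's: a clear place to lower the rack's centre. Wall on the robot's side 8 mm thick, tall, top 52 mm above the bench; rail on the far side 8 mm thick, low, top 18 mm. The rack, lengthwise, has 4 mm play on each side; fingers do not fit beside it at the tall wall.
- knob_flag (a joint): hinge of the knobbed flip stop, rad: 0 = folded back (leaning 30 degrees outward past upright, away from the lane), 2.09 = fully down, level across the lane. Starts between 0 and 0.3. Stiff with friction (0.045 N m, about 1 N at its end): it stays wherever it is left and must be pushed all the way down.
- plain_flag (a joint): hinge of the plain flip stop, same meaning and stiffness; to stay folded back.
- knob_base: fixed dark bracket of the knobbed flip stop, 16 x 30 x 42 mm, beside the low rail, 44 mm from the lane's centre line, at either of the two places (each up to 8 mm either way along the lane). Origin at bench level under the hinge; axes as the lane's. The hinge axis runs along the lane, 32 mm above the bench.
- knob_end (a point): point on the knobbed flip stop's middle line, 55 mm from the hinge; moves with it. A steel plate 6 mm thick (along the lane), a 14 mm wide arm ending in a disc 34 mm across, 66 mm long from the hinge, with a black knob 20 mm across standing 18 mm off the disc's face away from the entry. Down, its middle line is 32 mm above the bench, the disc's top edge 49 mm, and it ends 22 mm past the lane's centre line.
- plain_end (a point): the same point on the plain flip stop: a straight bar 6 mm thick, 22 mm wide, 66 mm long, with a square end; bracket and hinge alike, at the other of the two places.
- knob_stop (a point): fixed point in the lane, on its centre line at floor height, in the plane of the entry-side face of the knobbed flip stop when that is down; axes as the lane's. A rack touching the stop has its centre 32 mm before this point along the lane.
- dock: fixed black parking dock for the rack, 90 mm long (x). Origin under its centre. The rack stands on its floor, 6 mm above the bench, between two end cheeks (52 mm tall, inner faces 72 mm apart along x, 46 mm wide). Its long sides (+y and -y) are open, so there the rack can be taken only across its width, along the dock's y.
- rack: the rack to load: white plastic block 64 mm long (x), 48 mm wide (y), 44 mm tall, with six black vial caps (14 mm across, 5 mm tall, in two rows of three) on top; 0.25 to 0.5 kg. Origin under its centre. Either end may lead.
- buffer_bottle: glass buffer bottle with blue cap, 70 mm across, 160 mm tall, upright; origin under its centre. Bystander.
- beaker: empty glass beaker, 64 mm across, 75 mm tall, upright; origin under its centre. Bystander.
- jar: amber glass jar with white lid, 56 mm across, 60 mm tall, upright; origin under its centre. Bystander.
- short_rack: short white rack with two black caps, 34 x 48 x 35 mm; origin under its centre. Not the rack to load: bystander.
- end_fitting: black round column end fitting, 34 mm across, 34 mm tall; origin under its centre. Bystander.

How it is judged:
By the outcome, as a careful person would: the job done as asked, in the order asked, and still so for the second after the job is handed in, with the robot touching nothing.
It also fails if it takes over 72 s, if anything falls off the work surface, if the arm or the gripper's body presses on something with over 40 N, if the wrist force passes 120 N, or if a joint passes its speed limit or range.

## Working session

There is one attempt and no reset: what is moved stays moved. The work goes in short steps, Python scripts to look and compute and a tool call to move; the robot and the scene stay as the last step left them, time stands still between calls to the robot, and variables do not carry over. Pictures are saved under pics/ and viewed, and the job is handed in when it is done.

Besides the shell and the picture viewer there is one more tool, called after ">>>" in YAML: its name, and indented under it one key for each argument. servo_tool: Moves the arm, as the interface text tells. Its arguments: {"type":"object","properties":{"delta_pos":{"type":"array","items":{"type":"array","items":{"type":"number"}}},"dr":{"type":"array","items":{"type":"array","items":{"type":"number"}}},"grip":{"type":"array","items":{"type":"number"}},"grip_force":{"type":"number"}},"required":["delta_pos","dr","grip"]}

```bash
ls; mkdir -p pics; python3 - <<'E'
from station import ctrl
import cv2
print(ctrl.get_obs())
for n in ["scene","top","wrist"]:
    im=ctrl.get_image(n); cv2.imwrite(f"pics/{n}0.png",im[:,:,::-1]); print(n,ctrl.camera_params(n))
E
```

```text
pics
{'t': 0.0, 'q': array([-1.40698396e+00,  5.33661290e-02,  1.61431765e+00,  2.33374179e-05,
        1.47601450e+00, -1.18999863e-01]), 'dq': array([-0.00170675, -0.00013997, -0.00013301, -0.0004145 ,  0.00013571,
        0.00100459]), 'effort': array([-1.80806852e-03, -3.93682086e+01, -3.70176744e+01, -2.79181168e-04,
        6.88008178e-03,  1.15631698e-05]), 'tool_pos': array([ 0.17431748, -0.5995662 ,  0.24404313]), 'tool_rot': array([-0.29467475,  2.0720234 , -2.06762121]), 'contact_force': array([ 0.10992164, -0.24851078, -0.13228184]), 'wrist_torque': array([ 0.01219077, -0.00329701, -0.01440919]), 'opening': 0.08530029225032346}
scene {'fovy': 43.72484484390175, 'cx': 275.6031935581243, 'cy': 211.58843408558843, 'k1': 0.0401744832057598, 'eye': array([1.44128833, 0.28537604, 0.91458178]), 'rotation': array([-1.51127249, -1.99568447,  0.90183776])}
top {'fovy': 55.64539706199221, 'cx': 278.8566300112454, 'cy': 209.8527903420843, 'k1': -0.09901070586942515, 'eye': array([ 0.38716469, -0.00930938,  1.12946093]), 'rotation': array([-2.1693416 ,  2.1086047 , -0.16354275])}
wrist {'fovy': 63.0155908902081, 'cx': 281.0817861615917, 'cy': 213.6121458985195, 'k1': -0.016689150321500222, 'eye': array([ 0.24394491, -0.57901568,  0.37432425]), 'rotation': array([ 2.31771974, -1.74071038, -0.25645019])}
```

View pics/scene0.png

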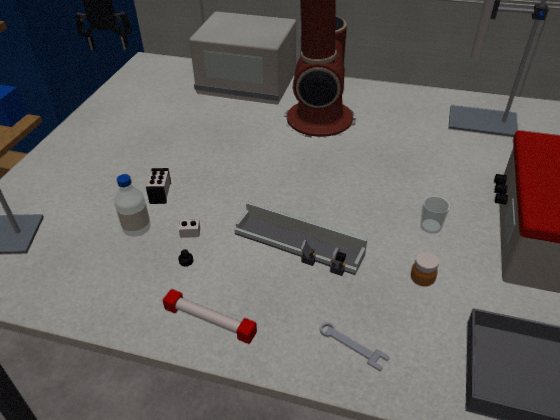

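View pics/top0.png

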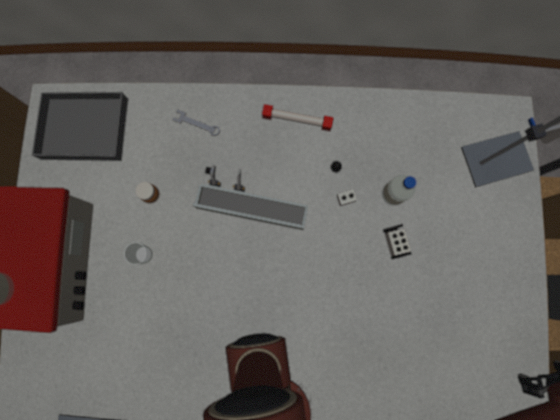

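View pics/wrist0.png

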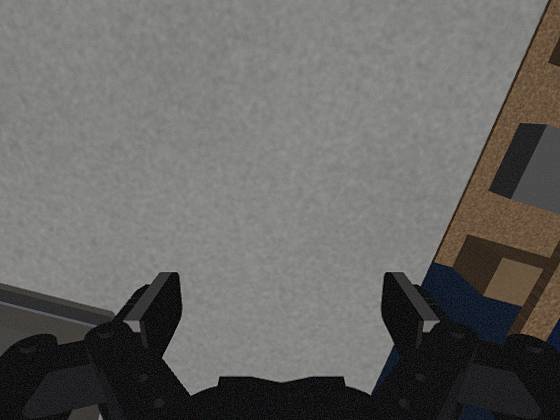

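```bash
cat > h.py <<'E'
import numpy as np, cv2
from scipy.spatial.transform import Rotation as R
from station import ctrl
def P(n):
    p=dict(ctrl.camera_params(n)); p['f']=210/np.tan(np.radians(p['fovy']/2)); p['M']=R.from_rotvec(p['rotation']).as_matrix(); return p
def proj(p,X):
    X=np.atleast_2d(X); c=(X-p['eye'])@p['M']; s=c[:,:2]/c[:,2:]; r2=(s**2).sum(1,keepdims=True)
    s=s*(1+p['k1']*r2); return s*p['f']+[p['cx'],p['cy']]
def ray(p,uv):
    d=(np.atleast_2d(uv).astype(float)-[p['cx'],p['cy']])/p['f']; s=d.copy()
    for _ in range(20): s=d/(1+p['k1']*(s**2).sum(1,keepdims=True))
    return np.c_[s,np.ones(len(s))]@p['M'].T
def atz(p,uv,z):
    d=ray(p,uv); return p['eye']+d*((z-p['eye'][2])/d[:,2])[:,None]
def save(n,name,crop=None,k=1):
    im=ctrl.get_image(n)[:,:,::-1].copy()
    if crop: im=im[crop[1]:crop[3],crop[0]:crop[2]]
    im=cv2.resize(im,None,fx=k,fy=k,interpolation=cv2.INTER_CUBIC)
    cv2.imwrite('pics/'+name,im); return im
E
python3 - <<'E'
from h import *
p=P('top'); save('top','top1.png',(180,120,320,240),5.5)
for l,z in [('lane',.03),('rack',.05),('dock',.05),('knob_base',.04),('knob_end',.05),('plain_end',.05),('buffer_bottle',.16),('beaker',.07),('jar',.06),('short_rack',.035),('end_fitting',.034)]:
    try:
        m=ctrl.masks_of('top',l)
        for a in m[:2]:
            ys,xs=np.nonzero(a['pixels']); c=(xs.mean(),ys.mean())
            rr=cv2.minAreaRect(np.c_[xs,ys].astype(np.float32))
            print(l,round(a['score'],2),len(xs),np.round(c,1),np.round(atz(p,c,z)[0],3),a['extent'], np.round(rr[2],1))
    except Exception as e: print(l,e)
print(ctrl.get_obs()['t'])
E
```

```text
lane 0.88 2815 [250.8 206.1] [0.568 0.075 0.03 ] [194.9, 184.8, 309.9, 229.1] 11.3
rack 0.94 451 [397.6 241.6] [ 0.478 -0.331  0.05 ] [386.6, 230.2, 409.8, 253.8] 76.0
knob_base 0.63 137 [212.9 175.7] [0.65  0.185 0.04 ] [202.5, 166.9, 219.8, 189.4] 69.0
knob_base 0.59 492 [397.5 242. ] [ 0.477 -0.334  0.04 ] [383.6, 229.1, 409.3, 255.3] 76.0
knob_end 0.63 109 [211.4 172.3] [0.657 0.188 0.05 ] [204.7, 164.5, 215.0, 184.6] 90.0
plain_end 0.63 27 [238.3 178.6] [0.641 0.112 0.05 ] [236.8, 175.3, 240.1, 186.6] 6.3
plain_end 0.17 93 [335.9 166.5] [ 0.684 -0.16   0.05 ] [330.7, 162.0, 343.9, 174.5] 90.0
buffer_bottle 0.69 753 [398.7 189.2] [ 0.6   -0.303  0.16 ] [384.3, 175.5, 414.4, 208.5] 63.4
beaker 0.84 508 [137.3 253.4] [0.424 0.373 0.07 ] [124.7, 242.1, 151.6, 266.6] 26.6
beaker 0.69 522 [397.9 242.3] [ 0.474 -0.326  0.07 ] [381.4, 230.5, 414.2, 256.1] 74.7
jar 0.55 363 [147.1 192.5] [0.593 0.363 0.06 ] [133.1, 182.2, 158.5, 205.6] 21.8
short_rack 0.75 229 [345.9 197. ] [ 0.601 -0.191  0.035] [337.1, 191.8, 354.0, 204.6] 73.3
end_fitting 0.68 95 [335.1 166.2] [ 0.689 -0.16   0.034] [329.7, 161.4, 341.5, 173.0] 90.0
0.75
```

View pics/top1.png

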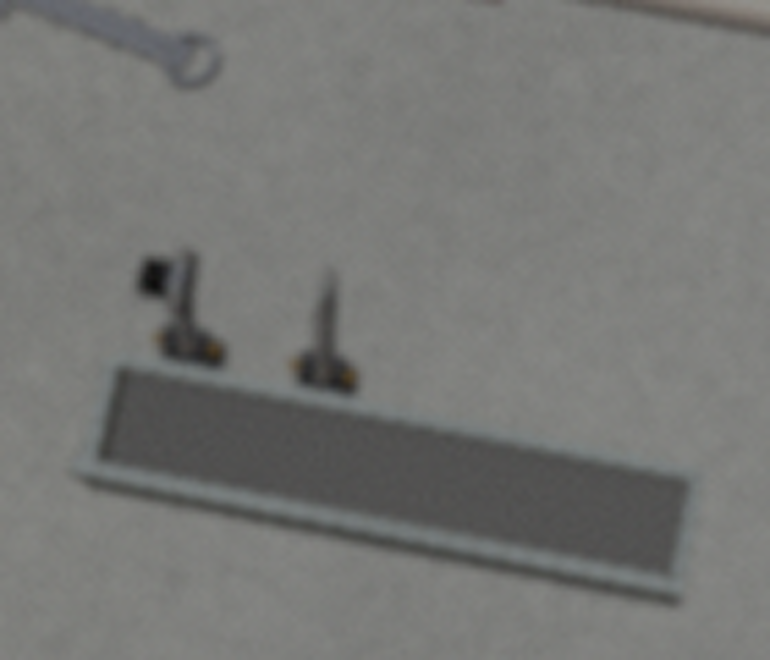

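```bash
cat >> h.py <<'E'
def pose():
    o=ctrl.get_obs(); return o, np.array(o['tool_pos']), R.from_rotvec(o['tool_rot']).as_matrix()
def st():
    o,p,M=pose(); print('t',round(o['t'],2),'pos',np.round(p,4),'jaw yaw',np.round(np.degrees(np.arctan2(M[1,2],M[0,2])),2),'ydown',np.round(M[:,1],3),'F',np.round(o['contact_force'],1),'open',round(o['opening'],4),'q6',round(o['q'][5],2)); return o,p,M
def plan(target,jawyaw=None):
    """rows needed: tool-frame delta to world target, pointing down with jaw yaw (deg)"""
    o,p,M=st()
    d=M.T@(np.array(target)-p)
    print('delta tool',np.round(d,4),'len',round(np.linalg.norm(d),3),'rows>=',int(np.ceil(np.linalg.norm(d)/.0625)))
    if jawyaw is not None:
        a=np.radians(jawyaw); z=np.array([np.cos(a),np.sin(a),0]); y=np.array([0,0,-1.]); T=np.c_[np.cross(y,z),y,z]
        rv=np.degrees(R.from_matrix(M.T@T).as_rotvec()); print('turn tool',np.round(rv,2))
        z2=-z; T2=np.c_[np.cross(y,z2),y,z2]; print('alt turn',np.round(np.degrees(R.from_matrix(M.T@T2).as_rotvec()),2))
E
python3 - <<'E'
from h import *
o,p,M=st(); print(M.round(3))
c=P('wrist'); print('cam off in tool',M.T@(c['eye']-p)); print('cam axes in tool',(M.T@c['M']).round(3))
t=P('top')
uv=lambda a:np.array(a)/5.5+[180,120]
# low rail top outer corners (z=.018), wall top near corners z=.052
print('rail top left/right', atz(t,uv([[118,366],[692,478]]),.018).round(4))
print('wall top near left/right', atz(t,uv([[80,475],[680,593]]),.052).round(4))
print('floor corners L-far R-far R-near', atz(t,uv([[130,372],[685,482],[668,572]]),.006).round(4))
print('knob base, plain base', atz(t,uv([[188,345],[325,372]]),.042).round(4))
E
```

```text
t 0.75 pos [ 0.1744 -0.6002  0.2453] jaw yaw -73.8 ydown [ 0. -0. -1.] F [-0.1 -0.5 -0.3] open 0.0855 q6 -0.12
[[-0.96   0.     0.279]
 [-0.279 -0.    -0.96 ]
 [ 0.    -1.     0.   ]]
cam off in tool [-0.07265811 -0.13000277 -0.00065078]
cam axes in tool [[ 0.001  0.958  0.287]
 [-0.    -0.287  0.958]
 [ 1.    -0.001  0.   ]]
rail top left/right [[ 0.6226  0.22    0.018 ]
 [ 0.5719 -0.0797  0.018 ]]
wall top near left/right [[ 0.5591  0.2289  0.052 ]
 [ 0.5084 -0.0727  0.052 ]]
floor corners L-far R-far R-near [[ 0.6221  0.2159  0.006 ]
 [ 0.5717 -0.0769  0.006 ]
 [ 0.5243 -0.0689  0.006 ]]
knob base, plain base [[0.6294 0.1798 0.042 ]
 [0.6172 0.1091 0.042 ]]
```

>>> servo_tool:
  delta_pos:
    - [0, -0.03, 0]
    - [0, -0.03, 0]
    - [0, 0, 0]
  dr:
    - [0, 8.6, 0]
    - [0, 8.6, 0]
    - [0, 8.6, 0]
  grip: [0, 0, 0]
  grip_force: 40

```text
t: 1.12
tool_pos: [0.1743, -0.5999, 0.3064]
tool_rot: [-0.193, -2.128, 2.124]
contact_force: [1.2, -0.5, -0.0]
opening: 0.0323
```

```bash
python3 - <<'E'
from h import *
plan([.55,.09,.30],-99.6)
E
```

```text
t 1.12 pos [ 0.1743 -0.5999  0.3064] jaw yaw -100.42 ydown [-0.     0.001 -1.   ] F [ 1.2 -0.5 -0. ] open 0.0323 q6 0.35
delta tool [-0.2447  0.0073 -0.7464] len 0.786 rows>= 13
turn tool [ 0.08 -0.82  0.03]
alt turn [-5.0000e-02  1.7918e+02  1.3000e-01]
```

>>> servo_tool:
  delta_pos:
    - [-0.0188, 0, -0.0575]
    - [-0.0188, 0, -0.0575]
    - [-0.0188, 0, -0.0575]
    - [-0.0188, 0, -0.0575]
    - [-0.0188, 0, -0.0575]
  dr:
    - [0, -0.8, 0]
    - [0, 0, 0]
    - [0, 0, 0]
    - [0, 0, 0]
    - [0, 0, 0]
  grip: [0, 0, 0, 0, 0]

```text
t: 1.75
tool_pos: [0.3182, -0.3287, 0.3068]
tool_rot: [-0.19, -2.131, 2.129]
contact_force: [0.8, 0.9, 1.1]
opening: 0.0003
```

>>> servo_tool:
  delta_pos:
    - [-0.0188, 0, -0.0575]
    - [-0.0188, 0, -0.0575]
    - [-0.0188, 0, -0.0575]
    - [-0.0188, 0, -0.0575]
    - [-0.0188, 0, -0.0575]
  dr:
    - [0, 0, 0]
    - [0, 0, 0]
    - [0, 0, 0]
    - [0, 0, 0]
    - [0, 0, 0]
  grip: [0, 0, 0, 0, 0]

```text
t: 2.38
tool_pos: [0.4642, -0.0528, 0.3091]
tool_rot: [-0.199, -2.13, 2.135]
contact_force: [0.9, -0.4, 0.9]
opening: 0.0002
```

```bash
python3 - <<'E'
from h import *
plan([.55,.09,.30],-99.6)
E
```

```text
t 2.38 pos [ 0.4642 -0.0528  0.3091] jaw yaw -100.18 ydown [ 0.008 -0.003 -1.   ] F [ 0.9 -0.4  0.9] open 0.0002 q6 1.48
delta tool [-0.0591  0.0093 -0.1558] len 0.167 rows>= 3
turn tool [-0.09 -0.58 -0.5 ]
alt turn [ 7.8000e-01  1.7941e+02 -1.5000e-01]
```

>>> servo_tool:
  delta_pos:
    - [-0.0197, 0.003, -0.052]
    - [-0.0197, 0.003, -0.052]
    - [-0.0197, 0.003, -0.052]
    - [0, 0, 0]
  dr:
    - [0, -0.6, -0.5]
    - [0, 0, 0]
    - [0, 0, 0]
    - [0, 0, 0]
  grip: [0, 0, 0, 0]

```text
t: 2.88
tool_pos: [0.5518, 0.0999, 0.3004]
tool_rot: [-0.174, -2.136, 2.141]
contact_force: [0.1, -0.6, -0.3]
opening: -0.0002
```

```bash
python3 - <<'E'
from h import *
st(); save('wrist','w1.png',k=1.4)
E
```

```text
t 2.88 pos [0.5518 0.0999 0.3004] jaw yaw -99.19 ydown [ 0.002 -0.002 -1.   ] F [ 0.1 -0.6 -0.3] open -0.0002 q6 1.78
```

View pics/w1.png

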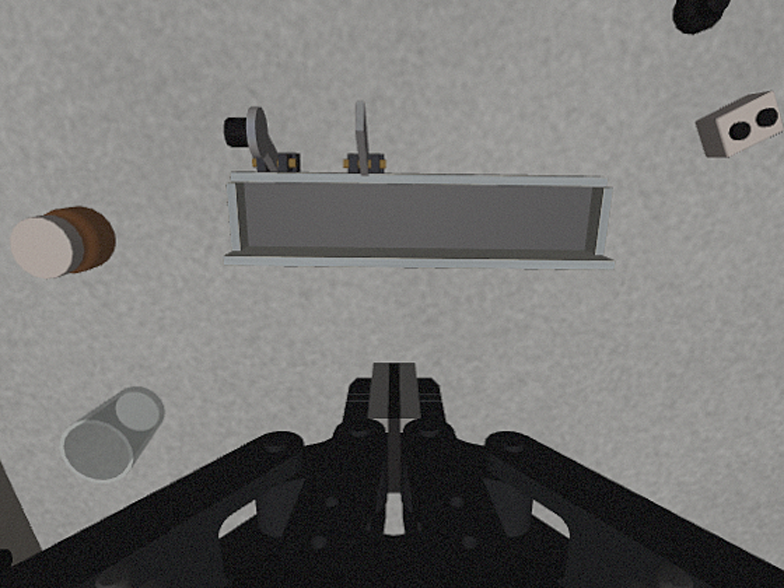

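```bash
python3 - <<'E'
import cv2
im=cv2.imread('pics/w1.png')
a=im[90:280,210:430]; b=im[90:280,420:640]
cv2.imwrite('pics/w1a.png',cv2.resize(a,None,fx=3.5,fy=3.15,interpolation=cv2.INTER_CUBIC))
cv2.imwrite('pics/w1b.png',cv2.resize(b,None,fx=3.5,fy=3.15,interpolation=cv2.INTER_CUBIC))
E
```

```text
(no output)
```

View pics/w1a.png

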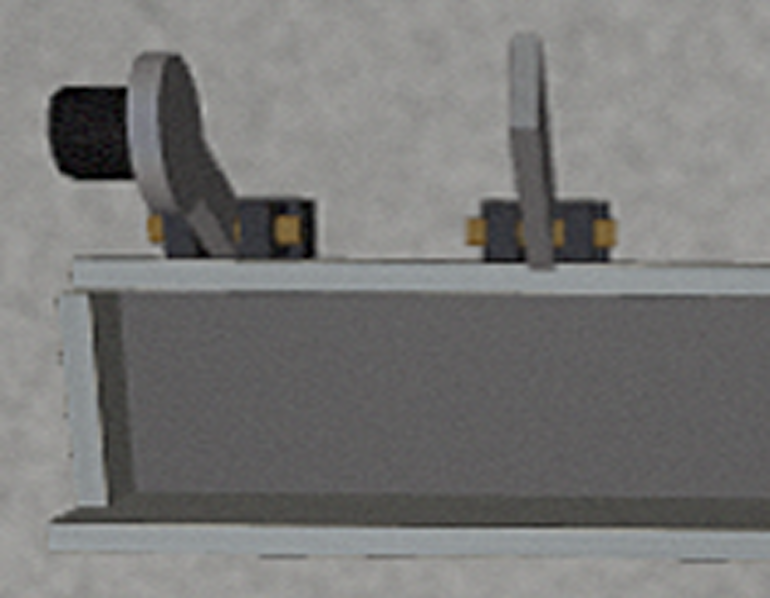

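View pics/w1b.png

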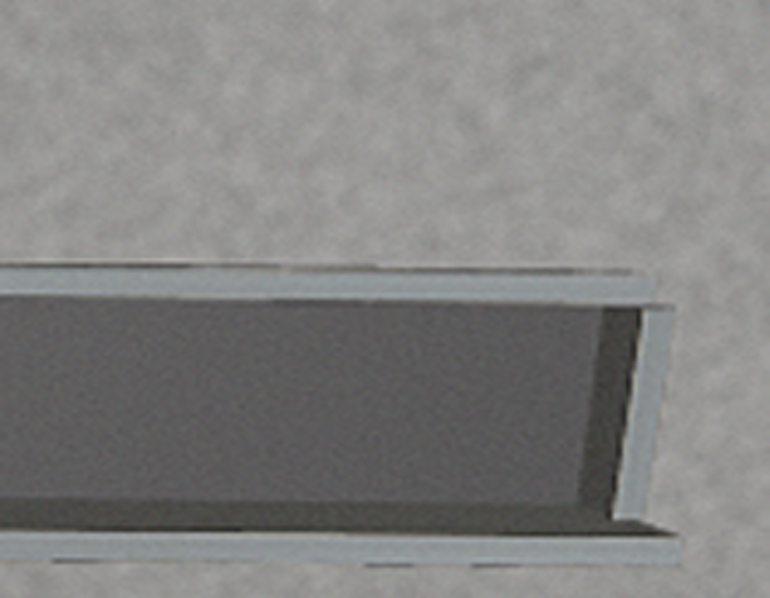

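```bash
cat > fit.py <<'E'
from h import *
from scipy.optimize import least_squares
def L2W(s,pts):
    x,y,a=s; pts=np.atleast_2d(pts).astype(float)/1000; c,sn=np.cos(a),np.sin(a)
    return np.c_[x+c*pts[:,0]-sn*pts[:,1], y+sn*pts[:,0]+c*pts[:,1], pts[:,2]]
def W2L(s,X):
    X=np.atleast_2d(X); x,y,a=s; c,sn=np.cos(a),np.sin(a); d=X[:,:2]-[x,y]
    return np.c_[c*d[:,0]+sn*d[:,1], -sn*d[:,0]+c*d[:,1], X[:,2]]*1000
def fit(p,uv,pts,s0):
    f=lambda s:(proj(p,L2W(s,pts))-uv).ravel()
    return least_squares(f,s0)
E
python3 - <<'E'
from fit import *
p=P('wrist')
A=lambda x,y:((x/3.5+210)/1.4,(y/3.15+90)/1.4)
B=lambda x,y:((x/3.5+420)/1.4,(y/3.15+90)/1.4)
d=[(A(75,258),(36,148,18)),(A(75,290),(28,148,18)),(A(48,552),(-36,148,52)),(A(48,522),(-28,148,52)),(A(138,494),(-28,140,6)),
(B(655,272),(36,-168,18)),(B(655,303),(28,-168,18)),(B(680,534),(-28,-168,52)),(B(680,564),(-36,-168,52)),(B(578,503),(-28,-160,6))]
uv=np.array([a for a,_ in d]);pts=np.array([b for _,b in d])
r=fit(p,uv,pts,[.567,.084,-.167]); print(r.x,np.degrees(r.x[2]),r.fun.reshape(-1,2).round(1))
s=r.x; np.save('lane.npy',s)
for n,q,z in [('kb',A(163,200),.042),('kb',A(315,200),.042),('pb',A(483,200),.042),('pb',A(610,200),.042),('plaintop L',A(511,36),.085),('plain bar R edge',A(545,40),.085),('knobdisc entry face', A(180,53),.085),('knob',A(90,132),.075)]:
    print(n,W2L(s,atz(p,q,z)).round(1))
E
```

```text
[ 0.57159803  0.08304486 -0.17305613] -9.915385852161508 [[-0.6  0.3]
 [-0.1  0.1]
 [ 0.5  0.2]
 [-0.1  0.1]
 [ 0.3 -0.8]
 [ 0.6  0.1]
 [-0.3  0.1]
 [ 0.8  0.1]
 [-0.2  0.2]
 [-0.9 -0.4]]
kb [[ 51.1 118.7  42. ]]
kb [[51.4 84.9 42. ]]
pb [[51.7 47.6 42. ]]
pb [[52.  19.4 42. ]]
plaintop L [[85.2 37.9 85. ]]
plain bar R edge [[84.4 31.4 85. ]]
knobdisc entry face [[ 81.2 101.7  85. ]]
knob [[ 65.5 123.5  75. ]]
```

```bash
cat >> fit.py <<'E'
s=np.load('lane.npy') if __import__('os').path.exists('lane.npy') else None
def where():
    o,p,M=pose(); print('lane pos',W2L(s,p).round(1)); return W2L(s,p)[0]
def lplan(l,jl=90.):  # lane target mm incl z, jaw yaw relative to lane x axis deg
    print('lane now',where().round(1)); plan(L2W(s,l)[0],jl+np.degrees(s[2]))
E
python3 - <<'E'
from fit import *
lplan([118,98,300]); 
E
```

```text
lane pos [[-22.6  11.8 300.8]]
lane now [-22.6  11.8 300.8]
t 2.92 pos [0.5513 0.0986 0.3008] jaw yaw -99.29 ydown [ 0.002 -0.003 -1.   ] F [-0.   0.9 -0.4] open 0.0002 q6 1.78
delta tool [-0.1416  0.001  -0.0847] len 0.165 rows>= 3
turn tool [  -0.25 -179.37    0.23]
alt turn [-0.15  0.63 -0.16]
```

>>> servo_tool:
  delta_pos:
    - [-0.0475, 0, -0.0285]
    - [-0.0475, 0, -0.0285]
    - [-0.0475, 0, -0.0285]
    - [0, 0, 0]
  dr:
    - [0, 0.6, 0]
    - [0, 0, 0]
    - [0, 0, 0]
    - [0, 0, 0]
  grip: [0, 0, 0, 0]

```text
t: 3.42
tool_pos: [0.7082, 0.1543, 0.2989]
tool_rot: [-0.19, -2.121, 2.134]
contact_force: [-0.8, -0.3, -1.1]
opening: -0.0001
```

>>> servo_tool:
  delta_pos:
    - [0, 0.06, 0]
    - [0, 0.06, 0]
    - [0, 0.05, 0]
    - [0, 0.03, 0]
    - [0, 0, 0]
  dr:
    - [0, 0, 0]
    - [0, 0, 0]
    - [0, 0, 0]
    - [0, 0, 0]
    - [0, 0, 0]
  grip: [0, 0, 0, 0, 0]

```text
t: 4.05
tool_pos: [0.7082, 0.1447, 0.1022]
tool_rot: [-0.207, -2.119, 2.133]
contact_force: [-0.0, -0.1, 0.7]
opening: -0.0001
```

```bash
python3 - <<'E'
from fit import *
lplan([118,98,74]); 
E
```

```text
lane pos [[123.9  84.3 102.2]]
lane now [123.9  84.3 102.2]
t 4.05 pos [0.7082 0.1447 0.1022] jaw yaw -100.73 ydown [ 0.007 -0.007 -1.   ] F [-0.  -0.1  0.7] open -0.0001 q6 1.86
delta tool [ 0.0064  0.028  -0.0138] len 0.032 rows>= 1
turn tool [  0.7  179.18  -0.53]
alt turn [-0.34 -0.81 -0.45]
```

>>> servo_tool:
  delta_pos:
    - [0.0032, 0.014, -0.007]
    - [0.0032, 0.014, -0.007]
    - [0, 0, 0]
  dr:
    - [-0.3, -0.8, -0.4]
    - [0, 0, 0]
    - [0, 0, 0]
  grip: [0, 0, 0]

```text
t: 4.42
tool_pos: [0.7066, 0.1596, 0.0787]
tool_rot: [-0.195, -2.136, 2.133]
contact_force: [0.1, -0.9, 0.4]
opening: 0.0
```

>>> servo_tool:
  delta_pos:
    - [0.02, 0, 0]
    - [0.02, 0, 0]
    - [0.02, 0, 0]
    - [0.01, 0, 0]
    - [0.01, 0, 0]
  dr:
    - [0, 0, 0]
    - [0, 0, 0]
    - [0, 0, 0]
    - [0, 0, 0]
    - [0, 0, 0]
  grip: [0, 0, 0, 0, 0]

```text
t: 5.05
tool_pos: [0.6326, 0.1733, 0.0852]
tool_rot: [-0.213, -2.143, 2.141]
contact_force: [0.1, -1.2, -0.7]
opening: 0.0
```

```bash
python3 - <<'E'
from fit import *
lplan([34,98,74]); save('scene','s2.png',(220,180,400,300),4)
E
```

```text
lane pos [[44.5 99.5 85.2]]
lane now [44.5 99.5 85.2]
t 5.05 pos [0.6326 0.1733 0.0852] jaw yaw -99.9 ydown [ 0.025 -0.001 -1.   ] F [ 0.1 -1.2 -0.7] open 0.0 q6 1.9
delta tool [0.0108 0.0109 0.0015] len 0.015 rows>= 1
turn tool [  -2.25 -179.97   -0.28]
alt turn [ 0.18  0.01 -1.43]
```

View pics/s2.png

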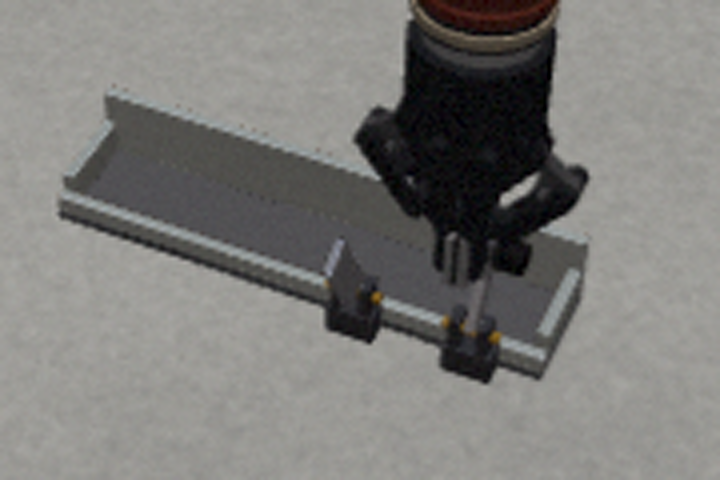

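>>> servo_tool:
  delta_pos:
    - [0.01, 0.005, 0]
    - [0.01, 0.005, 0]
    - [0.01, 0.004, 0]
    - [0.01, 0.004, 0]
    - [0.008, 0.004, 0]
  dr:
    - [0, 0, -1.4]
    - [0, 0, 0]
    - [0, 0, 0]
    - [0, 0, 0]
    - [0, 0, 0]
  grip: [0, 0, 0, 0, 0]

```text
t: 5.72
tool_pos: [0.5815, 0.1823, 0.0608]
tool_rot: [-0.181, -2.133, 2.127]
contact_force: [0.5, -1.6, -0.0]
opening: -0.0003
```

```bash
python3 - <<'E'
from fit import *
lplan([-2,98,62])
E
```

```text
lane pos [[-7.3 99.5 60.8]]
lane now [-7.3 99.5 60.8]
t 5.72 pos [0.5815 0.1823 0.0608] jaw yaw -99.89 ydown [-0.003  0.003 -1.   ] F [ 0.5 -1.6 -0. ] open -0.0003 q6 1.92
delta tool [-0.0053 -0.0012  0.0015] len 0.006 rows>= 1
turn tool [   0.28 -179.98   -0.23]
alt turn [0.15 0.02 0.18]
```

>>> servo_tool:
  delta_pos:
    - [-0.003, 0.001, 0]
    - [-0.002, 0.002, 0]
    - [0, 0.002, 0]
  dr:
    - [0, 0, 0]
    - [0, 0, 0]
    - [0, 0, 0]
  grip: [0, 0, 0]

```text
t: 6.1
tool_pos: [0.585, 0.1818, 0.056]
tool_rot: [-0.176, -2.131, 2.126]
contact_force: [-6.5, -3.3, 12.7]
opening: 0.0001
```

>>> servo_tool:
  delta_pos:
    - [0, 0.002, 0]
    - [0, 0.002, 0]
  dr:
    - [0, 0, 0]
    - [0, 0, 0]
  grip: [0, 0]

```text
t: 6.35
tool_pos: [0.5851, 0.1818, 0.056]
tool_rot: [-0.171, -2.128, 2.125]
contact_force: [-9.2, -3.6, 12.9]
opening: 0.0002
```

```bash
python3 - <<'E'
from fit import *
lplan([-2,98,62]); save('scene','s3.png',(220,180,400,300),4)
E
```

```text
lane pos [[-3.7 99.6 56. ]]
lane now [-3.7 99.6 56. ]
t 6.35 pos [0.5851 0.1818 0.056 ] jaw yaw -99.84 ydown [-0.011  0.003 -1.   ] F [-9.2 -3.6 12.9] open 0.0002 q6 1.92
delta tool [-0.0017 -0.006   0.0016] len 0.006 rows>= 1
turn tool [ 1.0100e+00 -1.7993e+02 -6.0000e-02]
alt turn [0.04 0.07 0.64]
```

View pics/s3.png

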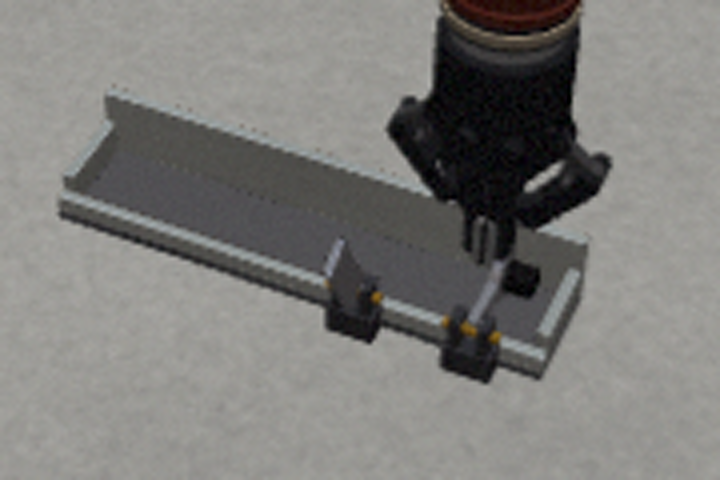

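>>> servo_tool:
  delta_pos:
    - [0, -0.03, 0]
    - [0, -0.05, 0]
    - [0, -0.06, 0]
    - [-0.03, -0.03, 0]
    - [0, 0, 0]
  dr:
    - [0, 0, 0]
    - [0, 0, 0]
    - [0, 0, 0]
    - [0, 0, 0]
    - [0, 0, 0]
  grip: [0, 0, 0, 0, 0]

```text
t: 7.02
tool_pos: [0.6195, 0.1774, 0.2318]
tool_rot: [-0.177, -2.136, 2.121]
contact_force: [-0.6, 0.1, -0.8]
opening: 0.0001
```

```bash
python3 - <<'E'
from fit import *
lplan([-2,98,62]); save('wrist','w3.png',None,1.4);save('scene','s4.png',(220,180,400,300),4); np.save('cam3.npy',P('wrist'),allow_pickle=True)
E
```

```text
lane pos [[ 31.  101.2 231.8]]
lane now [ 31.  101.2 231.8]
t 7.03 pos [0.6195 0.1774 0.2318] jaw yaw -99.88 ydown [-0.006  0.007 -1.   ] F [-0.6  0.1 -0.8] open 0.0001 q6 1.9
delta tool [0.0318 0.17   0.0042] len 0.173 rows>= 3
turn tool [   0.61 -179.96   -0.55]
alt turn [0.35 0.04 0.39]
```

View pics/w3.png

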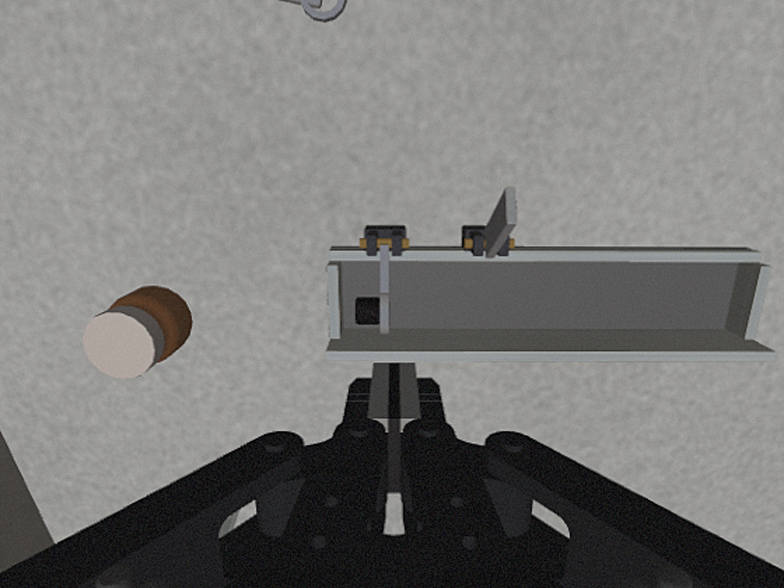

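View pics/s4.png

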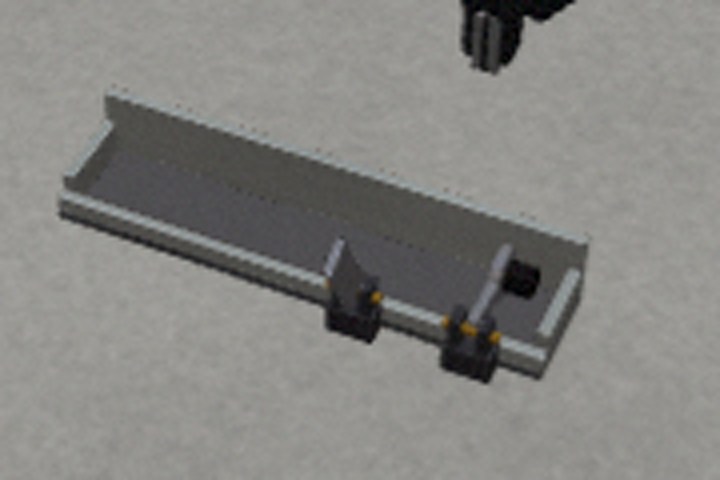

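```bash
python3 - <<'E'
from fit import *
pw=np.load('cam3.npy',allow_pickle=True).item(); ps=P('scene')
# y of plate from wrist
for q in [(380,262),(388,262),(379,333),(389,333)]: print('y',W2L(s,atz(pw,np.array(q)/1.4,.034)).round(1))
for th in [2.09,1.95,1.8,1.6]:
    a=th-np.pi/6
    e=lambda r,o:(44-r*np.sin(a)+o*np.cos(a), 103, 32+r*np.cos(a)+o*np.sin(a))
    pts=L2W(s,[e(66,0),e(49,17),e(49+12,12)])
    print(th,'wrist',(proj(pw,pts)*1.4).round(0).tolist(),'scene',((proj(ps,pts)-[220,180])*4).round(0).tolist())
    kn=lambda r,o,y:(44-r*np.sin(a)+o*np.cos(a), y, 32+r*np.cos(a)+o*np.sin(a))
    pts=L2W(s,[kn(49,10,115),kn(49,-10,115),kn(39,0,115),kn(59,0,115)]); print('   knob',(proj(pw,pts)*1.4).round(0).tolist())
E
```

```text
y [[ 27.4 111.1  34. ]]
y [[ 27.4 105.6  34. ]]
y [[-25.  112.2  34. ]]
y [[-25. 105.  34.]]
2.09 wrist [[392.0, 328.0], [392.0, 314.0], [392.0, 328.0]] scene [[501.0, 250.0], [493.0, 249.0], [500.0, 241.0]]
   knob [[374.0, 310.0], [376.0, 302.0], [375.0, 292.0], [375.0, 319.0]]
1.95 wrist [[392.0, 332.0], [392.0, 313.0], [392.0, 329.0]] scene [[502.0, 240.0], [492.0, 244.0], [499.0, 234.0]]
   knob [[374.0, 311.0], [375.0, 306.0], [375.0, 294.0], [375.0, 322.0]]
1.8 wrist [[392.0, 334.0], [391.0, 310.0], [392.0, 328.0]] scene [[502.0, 230.0], [490.0, 240.0], [498.0, 227.0]]
   knob [[373.0, 310.0], [375.0, 309.0], [374.0, 295.0], [374.0, 324.0]]
1.6 wrist [[391.0, 334.0], [391.0, 304.0], [391.0, 324.0]] scene [[500.0, 221.0], [487.0, 238.0], [495.0, 222.0]]
   knob [[373.0, 306.0], [374.0, 311.0], [374.0, 294.0], [373.0, 323.0]]
```

```bash
cat > flagov.py <<'E'
from fit import *
import sys
def ov(n,name,ths=(2.09,1.95,1.8),y=108,crop=(310,210,390,270),k=10):
    p=P(n); im=save(n,name+'_raw.png',crop,k)
    out=im.copy()
    for th,c in zip(ths,[(0,255,0),(0,0,255),(255,0,0)]):
        a=th-np.pi/6; t=np.linspace(0,2*np.pi,60); 
        r=49+17*np.cos(t);o=17*np.sin(t)
        pts=np.c_[44-r*np.sin(a)+o*np.cos(a),np.full(60,y-3),32+r*np.cos(a)+o*np.sin(a)]
        q=(proj(p,L2W(s,pts))-crop[:2])*k
        cv2.polylines(out,[q.round().astype(np.int32)],True,c,1)
    cv2.imwrite('pics/'+name+'.png',np.vstack([im,out]) if im.shape[0]<=300 else out)
ov('scene','s5',crop=(315,215,385,260),k=6)
E
python3 flagov.py
```

```text
(no output)
```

View pics/s5.png

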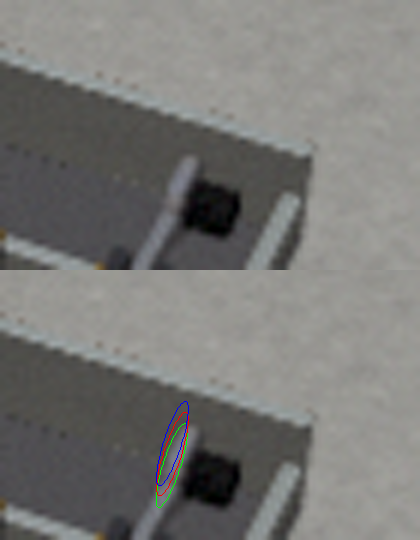

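```bash
python3 - <<'E'
from fit import *
lplan([-4,108,75])
E
```

```text
lane pos [[ 27.1 100.5 226.3]]
lane now [ 27.1 100.5 226.3]
t 7.17 pos [0.6156 0.1774 0.2263] jaw yaw -99.82 ydown [-0.015  0.005 -1.   ] F [-0.2 -0.4 -0.4] open -0.0 q6 1.9
delta tool [ 0.0286  0.1518 -0.0071] len 0.155 rows>= 3
turn tool [   1.45 -179.9    -0.24]
alt turn [0.16 0.1  0.93]
```

>>> servo_tool:
  delta_pos:
    - [0.0095, 0.05, -0.003]
    - [0.0095, 0.05, -0.003]
    - [0.0095, 0.035, -0.0015]
    - [0, 0.006, 0]
    - [0, 0, 0]
  dr:
    - [0, 0, 0.9]
    - [0, 0, 0]
    - [0, 0, 0]
    - [0, 0, 0]
    - [0, 0, 0]
  grip: [0, 0, 0, 0, 0]

```text
t: 7.8
tool_pos: [0.5797, 0.1905, 0.0732]
tool_rot: [-0.168, -2.127, 2.127]
contact_force: [1.0, -0.2, 0.6]
opening: 0.0002
```

```bash
python3 - <<'E'
from fit import *
lplan([-4,108,66])
E
```

```text
lane pos [[-10.5 107.2  73.2]]
lane now [-10.5 107.2  73.2]
t 7.8 pos [0.5797 0.1905 0.0732] jaw yaw -99.76 ydown [-0.013  0.001 -1.   ] F [ 1.  -0.2  0.6] open 0.0002 q6 1.93
delta tool [-0.0066  0.0071 -0.0008] len 0.01 rows>= 1
turn tool [ 1.1300e+00 -1.7984e+02  9.0000e-02]
alt turn [-0.06  0.16  0.72]
```

>>> servo_tool:
  delta_pos:
    - [-0.003, 0.003, 0]
    - [-0.003, 0.003, 0]
    - [0, 0.002, 0]
  dr:
    - [0, 0, 0.7]
    - [0, 0, 0]
    - [0, 0, 0]
  grip: [0, 0, 0]

```text
t: 8.18
tool_pos: [0.5893, 0.1897, 0.0691]
tool_rot: [-0.191, -2.137, 2.134]
contact_force: [0.1, 0.3, 0.5]
opening: 0.0003
```

>>> servo_tool:
  delta_pos:
    - [0, 0.002, 0]
    - [0, 0.002, 0]
  dr:
    - [0, 0, 0]
    - [0, 0, 0]
  grip: [0, 0]

```text
t: 8.43
tool_pos: [0.5903, 0.1897, 0.066]
tool_rot: [-0.193, -2.138, 2.135]
contact_force: [0.1, -0.5, 0.9]
opening: 0.0004
```

>>> servo_tool:
  delta_pos:
    - [0, 0.002, 0]
    - [0, 0.002, 0]
  dr:
    - [0, 0, 0]
    - [0, 0, 0]
  grip: [0, 0]

```text
t: 8.68
tool_pos: [0.5905, 0.1898, 0.0627]
tool_rot: [-0.193, -2.138, 2.135]
contact_force: [-3.4, -0.8, 11.5]
opening: 0.0003
```

>>> servo_tool:
  delta_pos:
    - [0, -0.03, 0]
    - [0, -0.06, 0]
    - [0, -0.06, 0]
    - [0, -0.06, 0.02]
    - [0.01, -0.02, 0.055]
  dr:
    - [0, 0, 0]
    - [0, 0, 0]
    - [0, 0, 0]
    - [0, 0, 0]
    - [0, 0, 0]
  grip: [0, 0, 0, 0, 0]

```text
t: 9.3
tool_pos: [0.5643, 0.1183, 0.2938]
tool_rot: [-0.18, -2.135, 2.137]
contact_force: [0.2, -1.1, -0.5]
opening: 0.0
```

```bash
python3 - <<'E'
from fit import *
lplan([-4,108,66]); ctrl.get_obs(); plan([.46,-.33,.29],-99.9)
E
```

```text
lane pos [[-13.3  33.5 293.8]]
lane now [-13.3  33.5 293.8]
t 9.3 pos [0.5643 0.1183 0.2938] jaw yaw -99.52 ydown [ 0.002 -0.001 -1.   ] F [ 0.2 -1.1 -0.5] open 0.0 q6 1.82
delta tool [-0.0093  0.2277 -0.0746] len 0.24 rows>= 4
turn tool [-2.2000e-01 -1.7961e+02  7.0000e-02]
alt turn [-0.05  0.39 -0.14]
t 9.3 pos [0.5643 0.1183 0.2938] jaw yaw -99.52 ydown [ 0.002 -0.001 -1.   ] F [ 0.2 -1.1 -0.5] open 0.0 q6 1.82
delta tool [0.0287 0.0041 0.4594] len 0.46 rows>= 8
turn tool [-0.05  0.38 -0.14]
alt turn [-2.2000e-01 -1.7962e+02  7.0000e-02]
```

>>> servo_tool:
  delta_pos:
    - [0.0036, 0, 0.058]
    - [0.0036, 0, 0.058]
    - [0.0036, 0, 0.058]
    - [0.0036, 0, 0.058]
    - [0.0036, 0, 0.058]
  dr:
    - [0, 0.4, 0]
    - [0, 0, 0]
    - [0, 0, 0]
    - [0, 0, 0]
    - [0, 0, 0]
  grip: [0, 0, 0, 1, 1]

```text
t: 9.93
tool_pos: [0.4955, -0.1715, 0.2983]
tool_rot: [-0.195, -2.137, 2.14]
contact_force: [1.0, 0.1, -0.7]
opening: 0.0361
```

```bash
python3 - <<'E'
from fit import *
plan([.46,-.33,.29],-99.9)
E
```

```text
t 9.93 pos [ 0.4955 -0.1715  0.2983] jaw yaw -99.7 ydown [ 0.012 -0.003 -1.   ] F [ 1.   0.1 -0.7] open 0.0361 q6 1.26
delta tool [0.0083 0.0083 0.1622] len 0.163 rows>= 3
turn tool [-0.04  0.2  -0.71]
alt turn [-1.120e+00 -1.798e+02  6.000e-02]
```

>>> servo_tool:
  delta_pos:
    - [0.003, 0.002, 0.052]
    - [0.003, 0.002, 0.052]
    - [0.003, 0.002, 0.052]
    - [0, 0, 0]
  dr:
    - [0, 0, -0.7]
    - [0, 0, 0]
    - [0, 0, 0]
    - [0, 0, 0]
  grip: [1, 1, 1, 1]

```text
t: 10.42
tool_pos: [0.4567, -0.3316, 0.2916]
tool_rot: [-0.187, -2.129, 2.131]
contact_force: [-0.0, 0.5, -0.2]
opening: 0.0852
```

```bash
python3 - <<'E'
from fit import *
st(); np.save('cam4.npy',P('wrist'),allow_pickle=True); save('wrist','w4.png',None,1.4); print(P('wrist')['eye']-np.load('cam4.npy',allow_pickle=True).item()['eye'])
for l in ['rack','dock']:
    for a in ctrl.masks_of('wrist',l)[:1]: print(l,a['score'],a['extent'])
E
```

```text
t 10.43 pos [ 0.4567 -0.3316  0.2916] jaw yaw -100.03 ydown [ 0.    -0.001 -1.   ] F [-0.   0.5 -0.2] open 0.0852 q6 0.99
[0.00052492 0.00150954 0.00019898]
rack 0.83 [252.0, 119.6, 313.2, 189.9]
dock 0.58 [246.3, 111.4, 314.0, 204.8]
```

View pics/w4.png

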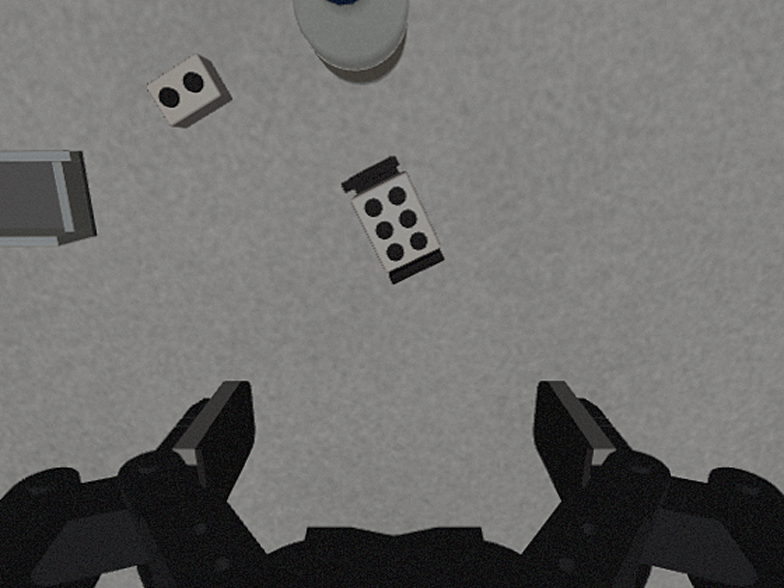

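```bash
python3 - <<'E'
from fit import *
p=np.load('cam4.npy',allow_pickle=True).item()
q=np.array([(373,207),(397,195),(384,230),(407,218),(395,252),(419,241)])/1.4
X=atz(p,q,.055); print(X.round(4)); print('centre',X.mean(0).round(4))
d=(X[4]+X[5]-X[0]-X[1]); e=(X[1]+X[3]+X[5]-X[0]-X[2]-X[4])
print('long yaw',np.degrees(np.arctan2(d[1],d[0])),'short yaw',np.degrees(np.arctan2(e[1],e[0])))
q=np.array([(342,183),(397,157),(443,260),(392,283)])/1.4; X=atz(p,q,.052); print('dock cheeks',X.round(4),X.mean(0))
d=X[2]+X[3]-X[0]-X[1]; print(np.degrees(np.arctan2(d[1],d[0])),np.linalg.norm(d)/2)
c=X.mean(0)
E
```

```text
[[ 0.4941 -0.3224  0.055 ]
 [ 0.4997 -0.3417  0.055 ]
 [ 0.4756 -0.3274  0.055 ]
 [ 0.4815 -0.3463  0.055 ]
 [ 0.4573 -0.3327  0.055 ]
 [ 0.4625 -0.3524  0.055 ]]
centre [ 0.4785 -0.3372  0.055 ]
long yaw -164.1349262749406 short yaw -73.87001612869612
dock cheeks [[ 0.5155 -0.3026  0.052 ]
 [ 0.5267 -0.3465  0.052 ]
 [ 0.4439 -0.3687  0.052 ]
 [ 0.4325 -0.3259  0.052 ]] [ 0.4796256  -0.33592036  0.052     ]
-164.6536743911163 0.0859701830013394
```

>>> servo_tool:
  delta_pos:
    - [0, 0.03, 0]
    - [0, 0.03, 0]
    - [0, 0.03, 0]
    - [0, 0, 0]
  dr:
    - [0, -8.6, 0]
    - [0, -8.6, 0]
    - [0, -8.6, 0]
    - [0, 0, 0]
  grip: [1, 1, 1, 1]

```text
t: 11.08
tool_pos: [0.4614, -0.3227, 0.202]
tool_rot: [-0.308, 2.054, -2.06]
contact_force: [0.3, 0.5, 0.5]
opening: 0.0853
```

```bash
python3 - <<'E'
from fit import *
plan([.4788,-.3367,.10],-74.2)
E
```

```text
t 11.07 pos [ 0.4614 -0.3227  0.202 ] jaw yaw -72.69 ydown [ 0.005 -0.002 -1.   ] F [0.3 0.5 0.5] open 0.0853 q6 0.53
delta tool [-0.012   0.1021  0.0182] len 0.104 rows>= 2
turn tool [-0.2   1.51 -0.23]
alt turn [  -0.36 -178.49    0.31]
```

>>> servo_tool:
  delta_pos:
    - [-0.006, 0.045, 0.009]
    - [-0.006, 0.04, 0.009]
    - [0, 0.017, 0]
    - [0, 0, 0]
  dr:
    - [-0.2, 1.5, -0.2]
    - [0, 0, 0]
    - [0, 0, 0]
    - [0, 0, 0]
  grip: [1, 1, 1, 1]

```text
t: 11.58
tool_pos: [0.4843, -0.3366, 0.1066]
tool_rot: [-0.274, 2.063, -2.082]
contact_force: [-0.2, 0.4, 0.8]
opening: 0.0851
```

```bash
python3 - <<'E'
from fit import *
plan([.4788,-.3367,.031],-74.2)
save('wrist','w5.png')
E
```

```text
t 11.57 pos [ 0.4843 -0.3366  0.1066] jaw yaw -74.42 ydown [ 0.01  -0.008 -1.   ] F [-0.2  0.4  0.8] open 0.0851 q6 0.56
delta tool [ 0.0059  0.0755 -0.0022] len 0.076 rows>= 2
turn tool [-0.59 -0.22 -0.44]
alt turn [  0.69 179.78  -0.92]
```

View pics/w5.png

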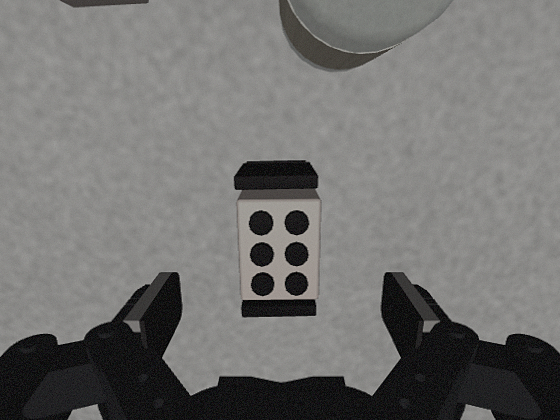

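```bash
python3 - <<'E'
from fit import *
p=np.load('cam4.npy',allow_pickle=True).item()
print(atz(p,np.array([(360,83)])/1.4,0.0))
print(atz(p,np.array([(352,70)])/1.4,0.12))
print(atz(p,np.array([(345,-2)])/1.4,0.16))
E
```

```text
[[ 0.58865475 -0.32730363  0.        ]]
[[ 0.57901687 -0.32879541  0.12      ]]
[[ 0.6042     -0.33377278  0.16      ]]
```

>>> servo_tool:
  delta_pos:
    - [0.003, 0.035, -0.001]
    - [0.003, 0.03, -0.001]
    - [0, 0.011, 0]
    - [0, 0, 0]
  dr:
    - [-0.5, -0.2, -0.4]
    - [0, 0, 0]
    - [0, 0, 0]
    - [0, 0, 0]
  grip: [1, 1, 1, 1]

```text
t: 12.12
tool_pos: [0.4845, -0.3415, 0.041]
tool_rot: [-0.272, 2.052, -2.086]
contact_force: [-0.7, -1.2, 1.2]
opening: 0.0856
```

```bash
python3 - <<'E'
from fit import *
plan([.4788,-.3367,.031],-74.2)
E
```

```text
t 12.12 pos [ 0.4845 -0.3415  0.041 ] jaw yaw -74.28 ydown [ 0.015 -0.014 -1.   ] F [-0.7 -1.2  1.2] open 0.0856 q6 0.56
delta tool [ 0.0043  0.0099 -0.0063] len 0.012 rows>= 1
turn tool [-1.01 -0.07 -0.62]
alt turn [  0.97 179.92  -1.58]
```

>>> servo_tool:
  delta_pos:
    - [0.002, 0.004, -0.003]
    - [0.002, 0.004, -0.003]
    - [0, 0.002, 0]
    - [0, 0, 0]
  dr:
    - [-1, 0, -0.6]
    - [0, 0, 0]
    - [0, 0, 0]
    - [0, 0, 0]
  grip: [1, 1, 1, 1]

```text
t: 12.62
tool_pos: [0.481, -0.3383, 0.0347]
tool_rot: [-0.282, 2.069, -2.077]
contact_force: [-0.4, 0.5, -0.2]
opening: 0.0852
```

```bash
python3 - <<'E'
from fit import *
plan([.4788,-.3367,.031],-74.2)
E
```

```text
t 12.62 pos [ 0.481  -0.3383  0.0347] jaw yaw -74.28 ydown [ 0.004 -0.004 -1.   ] F [-0.4  0.5 -0.2] open 0.0852 q6 0.56
delta tool [ 0.0017  0.0037 -0.0022] len 0.005 rows>= 1
turn tool [-0.27 -0.08 -0.19]
alt turn [  0.29 179.92  -0.42]
```

>>> servo_tool:
  delta_pos:
    - [0.0015, 0.001, -0.002]
    - [0, 0, 0]
    - [0, 0, 0]
    - [0, 0, 0]
  dr:
    - [-0.2, 0, -0.2]
    - [0, 0, 0]
    - [0, 0, 0]
    - [0, 0, 0]
  grip: [0, 0, 0, 0]
  grip_force: 40

```text
t: 13.12
tool_pos: [0.4791, -0.3371, 0.034]
tool_rot: [-0.286, 2.073, -2.076]
contact_force: [0.3, 0.5, 0.2]
opening: 0.0477
```

>>> servo_tool:
  delta_pos:
    - [0, -0.02, 0]
    - [0, -0.03, 0]
    - [0, -0.05, 0]
    - [0, 0, 0]
  dr:
    - [0, 0, 0]
    - [0, 0, 0]
    - [0, 0, 0]
    - [0, 0, 0]
  grip: [0, 0, 0, 0]

```text
t: 13.62
tool_pos: [0.4776, -0.3353, 0.1367]
tool_rot: [-0.289, 2.079, -2.073]
contact_force: [0.6, -0.3, -2.9]
opening: 0.0475
```

```bash
python3 - <<'E'
from fit import *
plan([.42,-.17,.14],-9.9); save('wrist','w6.png')
E
```

```text
t 13.62 pos [ 0.4776 -0.3353  0.1367] jaw yaw -74.28 ydown [-0.003  0.002 -1.   ] F [ 0.6 -0.3 -2.9] open 0.0475 q6 0.56
delta tool [ 0.0107 -0.0028 -0.1747] len 0.175 rows>= 3
turn tool [ 2.300e-01 -6.438e+01  3.000e-02]
alt turn [-3.0000e-02  1.1562e+02  2.6000e-01]
```

View pics/w6.png

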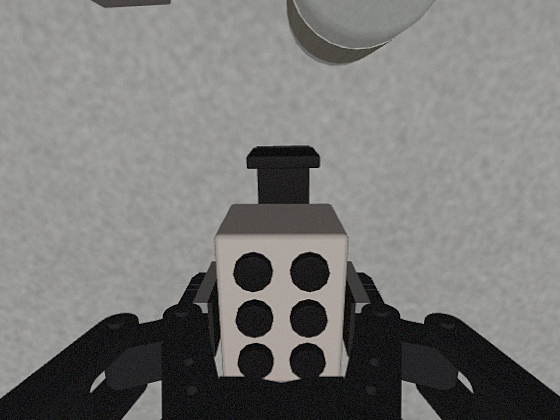

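>>> servo_tool:
  delta_pos:
    - [0.0036, 0, -0.058]
    - [0.0036, 0, -0.058]
    - [0.0036, 0, -0.058]
    - [0, 0, 0]
    - [0, 0, 0]
  dr:
    - [0, 0, 0]
    - [0, 0, 0]
    - [0, 0, 0]
    - [0, -10.6, 0]
    - [0, -10.6, 0]
  grip: [0, 0, 0, 0, 0]

```text
t: 14.3
tool_pos: [0.4097, -0.1599, 0.1236]
tool_rot: [-0.64, 1.879, -1.829]
contact_force: [0.2, 0.0, -3.7]
opening: 0.047
```

>>> servo_tool:
  delta_pos:
    - [0, 0.02, 0]
    - [0, 0.02, 0]
    - [0, 0.02, 0]
    - [0, 0.02, 0]
    - [0, 0, 0]
  dr:
    - [0, -10.6, 0]
    - [0, -10.6, 0]
    - [0, -10.6, 0]
    - [0, -10.6, 0]
    - [0, 0, 0]
  grip: [0, 0, 0, 0, 0]

```text
t: 14.92
tool_pos: [0.3995, -0.1529, 0.0325]
tool_rot: [-1.134, 1.381, -1.298]
contact_force: [-0.4, -0.0, -2.7]
opening: 0.0472
```

```bash
python3 - <<'E'
from fit import *
plan([.42,-.17,.030],-9.9)
E
```

```text
t 14.93 pos [ 0.3995 -0.1529  0.0325] jaw yaw -10.01 ydown [-0.04   0.028 -0.999] F [-0.4 -0.  -2.7] open 0.0472 q6 -0.37
delta tool [0.0133 0.0012 0.0232] len 0.027 rows>= 1
turn tool [ 2.53 -0.14 -1.19]
alt turn [  1.87 179.81   3.97]
```

>>> servo_tool:
  delta_pos:
    - [0, -0.004, 0.003]
    - [0.002, 0, 0.003]
    - [0, 0, 0]
  dr:
    - [2.5, 0, -1.2]
    - [0, 0, 0]
    - [0, 0, 0]
  grip: [0, 0, 0]

```text
t: 15.3
tool_pos: [0.4059, -0.1563, 0.0377]
tool_rot: [-1.118, 1.337, -1.344]
contact_force: [-0.3, -0.3, -3.5]
opening: 0.0469
```

```bash
python3 - <<'E'
from fit import *
plan([.405,-.155,.029],-9.9)
E
```

```text
t 15.3 pos [ 0.4059 -0.1563  0.0377] jaw yaw -10.32 ydown [ 0.003 -0.003 -1.   ] F [-0.3 -0.3 -3.5] open 0.0469 q6 -0.36
delta tool [-0.0012  0.0087 -0.0012] len 0.009 rows>= 1
turn tool [-0.21 -0.42  0.12]
alt turn [ -0.19 179.57  -0.34]
```

>>> servo_tool:
  delta_pos:
    - [0, 0.004, 0]
    - [0, 0.003, 0]
    - [0, 0.0025, 0]
    - [0, 0, 0]
  dr:
    - [-0.2, -0.4, 0.1]
    - [0, 0, 0]
    - [0, 0, 0]
    - [0, 0, 0]
  grip: [0, 0, 0, 0]

```text
t: 15.8
tool_pos: [0.4066, -0.1568, 0.0284]
tool_rot: [-1.122, 1.335, -1.337]
contact_force: [0.4, -0.3, -3.7]
opening: 0.0474
```

```bash
python3 - <<'E'
from fit import *
plan([.405,-.155,.028],-9.9)
E
```

```text
t 15.8 pos [ 0.4066 -0.1568  0.0284] jaw yaw -9.95 ydown [ 0.001 -0.001 -1.   ] F [ 0.4 -0.3 -3.7] open 0.0474 q6 -0.37
delta tool [-0.0015  0.0004 -0.0019] len 0.002 rows>= 1
turn tool [-0.08 -0.05  0.04]
alt turn [-7.0000e-02  1.7995e+02 -1.2000e-01]
```

>>> servo_tool:
  delta_pos:
    - [0, 0.0015, 0]
    - [0, 0.001, 0]
  dr:
    - [0, 0, 0]
    - [0, 0, 0]
  grip: [0, 0]

```text
t: 16.05
tool_pos: [0.407, -0.157, 0.0279]
tool_rot: [-1.122, 1.336, -1.336]
contact_force: [-5.4, 3.6, 6.2]
opening: 0.0473
```

Touching the bench; release and rise.

>>> servo_tool:
  delta_pos:
    - [0, 0, 0]
    - [0, 0, 0]
    - [0, -0.03, 0]
    - [0, -0.05, 0]
    - [0, -0.05, 0]
  dr:
    - [0, 0, 0]
    - [0, 0, 0]
    - [0, 0, 0]
    - [0, 0, 0]
    - [0, 0, 0]
  grip: [1, 1, 1, 1, 1]

```text
t: 16.68
tool_pos: [0.4056, -0.1562, 0.1582]
tool_rot: [-1.124, 1.341, -1.332]
contact_force: [0.9, -1.5, 0.3]
opening: 0.0853
```

>>> servo_tool:
  delta_pos:
    - [0, -0.02, 0]
    - [0, 0, 0]
    - [0, 0, 0]
    - [0, 0, 0]
    - [0, 0, 0]
  dr:
    - [0, 10.6, 0]
    - [0, 10.6, 0]
    - [0, 10.6, 0]
    - [0, 10.6, 0]
    - [0, 10.6, 0]
  grip: [1, 1, 1, 1, 1]

```text
t: 17.3
tool_pos: [0.4098, -0.1587, 0.1872]
tool_rot: [-0.448, 1.957, -1.973]
contact_force: [1.1, 0.3, 0.5]
opening: 0.0852
```

>>> servo_tool:
  delta_pos:
    - [0, 0, 0]
    - [0, 0, 0]
    - [0, 0, 0]
    - [0, 0, 0]
  dr:
    - [0, 10.6, 0]
    - [0, 10.6, 0]
    - [0, 10.6, 0]
    - [0, 4, 0]
  grip: [1, 1, 1, 1]

```text
t: 17.8
tool_pos: [0.4106, -0.1592, 0.1881]
tool_rot: [-0.206, -2.126, 2.14]
contact_force: [-0.3, 0.8, -0.6]
opening: 0.0856
```

```bash
python3 - <<'E'
from fit import *
plan([.405,-.155,.15],-99.9)
np.save('cam7.npy',P('wrist'),allow_pickle=True); save('wrist','w7.png',None,1.4)
E
```

```text
t 17.8 pos [ 0.4106 -0.1592  0.1881] jaw yaw -100.29 ydown [ 0.013 -0.008 -1.   ] F [-0.3  0.8 -0.6] open 0.0856 q6 1.21
delta tool [ 0.0068  0.038  -0.0033] len 0.039 rows>= 1
turn tool [-0.31 -0.39 -0.79]
alt turn [  1.23 179.61  -0.48]
```

View pics/w7.png

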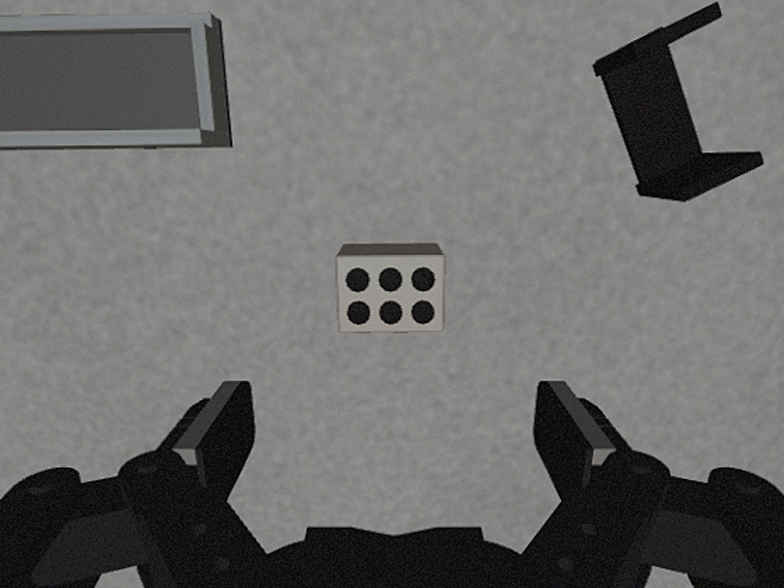

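```bash
python3 - <<'E'
from fit import *
p=np.load('cam7.npy',allow_pickle=True).item()
q=np.array([(357.3,279.5),(390,279.3),(423,279.3),(358,312.8),(391,312.6),(423,312.5)])/1.4
X=atz(p,q,.049); c=X.mean(0); d=X[2]+X[5]-X[0]-X[3]; print(c.round(4),'long yaw',np.degrees(np.arctan2(d[1],d[0])))
q=np.array([(337,255),(443,255),(443,332),(340,332)])/1.4
Y=atz(p,q,.044); print(Y.mean(0).round(4), np.linalg.norm(Y[1]-Y[0]),np.linalg.norm(Y[3]-Y[0])); 
plan([c[0],c[1],.12],np.degrees(np.arctan2(d[1],d[0])))
E
```

```text
[ 0.4064 -0.157   0.049 ] long yaw -100.1784755566192
[ 0.4061 -0.1572  0.044 ] 0.061620053076486284 0.04744335896427629
t 17.85 pos [ 0.4106 -0.1592  0.1882] jaw yaw -100.35 ydown [ 0.013 -0.008 -1.   ] F [-0.7 -0.3 -0.3] open 0.0855 q6 1.21
delta tool [ 0.0054  0.0681 -0.0018] len 0.068 rows>= 2
turn tool [-0.3  -0.17 -0.79]
alt turn [  1.23 179.83  -0.48]
```

>>> servo_tool:
  delta_pos:
    - [0.003, 0.05, -0.001]
    - [0.003, 0.05, -0.001]
    - [0, 0.02, 0]
    - [0, 0, 0]
  dr:
    - [-0.3, -0.2, -0.8]
    - [0, 0, 0]
    - [0, 0, 0]
    - [0, 0, 0]
  grip: [1, 1, 1, 1]

```text
t: 18.35
tool_pos: [0.4076, -0.1578, 0.0674]
tool_rot: [-0.191, -2.131, 2.137]
contact_force: [0.0, -0.9, 0.2]
opening: 0.0851
```

```bash
python3 - <<'E'
from fit import *
plan([.4064,-.157,.030],-100.1)
E
```

```text
t 18.35 pos [ 0.4076 -0.1578  0.0674] jaw yaw -99.9 ydown [ 0.005 -0.003 -1.   ] F [ 0.  -0.9  0.2] open 0.0851 q6 1.2
delta tool [ 0.0016  0.0374 -0.0006] len 0.037 rows>= 1
turn tool [-0.13  0.2  -0.33]
alt turn [  -0.52 -179.8     0.21]
```

>>> servo_tool:
  delta_pos:
    - [0.001, 0.018, 0]
    - [0.001, 0.014, 0]
    - [0, 0.005, 0]
    - [0, 0, 0]
  dr:
    - [-0.1, 0.2, -0.3]
    - [0, 0, 0]
    - [0, 0, 0]
    - [0, 0, 0]
  grip: [1, 1, 1, 1]

```text
t: 18.85
tool_pos: [0.4077, -0.1587, 0.0307]
tool_rot: [-0.193, -2.129, 2.135]
contact_force: [0.5, 0.3, 0.1]
opening: 0.0855
```

```bash
python3 - <<'E'
from fit import *
plan([.4064,-.157,.030],-100.1)
E
```

```text
t 18.85 pos [ 0.4077 -0.1587  0.0307] jaw yaw -100.06 ydown [ 0.004 -0.003 -1.   ] F [0.5 0.3 0.1] open 0.0855 q6 1.21
delta tool [ 0.0016  0.0007 -0.0015] len 0.002 rows>= 1
turn tool [-0.13  0.04 -0.28]
alt turn [  -0.44 -179.96    0.21]
```

>>> servo_tool:
  delta_pos:
    - [0.0015, 0, -0.0015]
    - [0, 0, 0]
    - [0, 0, 0]
    - [0, 0, 0]
  dr:
    - [-0.1, 0, -0.3]
    - [0, 0, 0]
    - [0, 0, 0]
    - [0, 0, 0]
  grip: [0, 0, 0, 0]
  grip_force: 40

```text
t: 19.35
tool_pos: [0.407, -0.1572, 0.0315]
tool_rot: [-0.189, -2.129, 2.132]
contact_force: [0.4, -1.2, -1.2]
opening: 0.0628
```

```bash
python3 - <<'E'
from fit import *
lplan([0,-85,130]); save('wrist','w8.png')
E
```

```text
lane pos [[-120.7 -265.    31.5]]
lane now [-120.7 -265.    31.5]
t 19.35 pos [ 0.407  -0.1572  0.0315] jaw yaw -100.06 ydown [ 0.001 -0.001 -1.   ] F [ 0.4 -1.2 -1.2] open 0.0628 q6 1.21
delta tool [-0.1204 -0.0985 -0.1802] len 0.238 rows>= 4
turn tool [ 1.2000e-01  1.7986e+02 -1.1000e-01]
alt turn [-0.07 -0.14 -0.08]
```

View pics/w8.png

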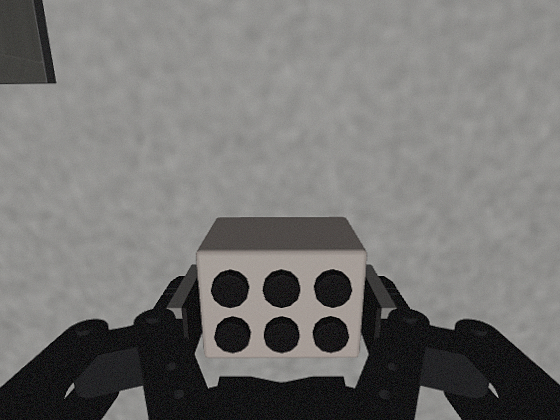

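>>> servo_tool:
  delta_pos:
    - [0, -0.03, 0]
    - [0, -0.05, 0]
    - [-0.03, -0.02, -0.045]
    - [-0.03, 0, -0.045]
    - [-0.03, 0, -0.045]
  dr:
    - [0, 0, 0]
    - [0, 0, 0]
    - [0, 0, 0]
    - [0, 0, 0]
    - [0, 0, 0]
  grip: [0, 0, 0, 0, 0]

```text
t: 20.02
tool_pos: [0.5186, -0.0383, 0.1318]
tool_rot: [-0.192, -2.125, 2.123]
contact_force: [-0.1, -1.7, -3.7]
opening: 0.0631
```

```bash
python3 - <<'E'
from fit import *
lplan([0,-85,130])
E
```

```text
lane pos [[ -31.3 -128.7  131.8]]
lane now [ -31.3 -128.7  131.8]
t 20.02 pos [ 0.5186 -0.0383  0.1318] jaw yaw -100.52 ydown [-0.003  0.001 -1.   ] F [-0.1 -1.7 -3.7] open 0.0631 q6 1.54
delta tool [-0.0308  0.0017 -0.044 ] len 0.054 rows>= 1
turn tool [-2.8000e-01  1.7939e+02  8.0000e-02]
alt turn [ 0.05 -0.61  0.18]
```

>>> servo_tool:
  delta_pos:
    - [-0.0154, 0, -0.022]
    - [-0.0154, 0, -0.022]
    - [0, 0, 0]
    - [0, 0, 0]
  dr:
    - [0, -0.6, 0.2]
    - [0, 0, 0]
    - [0, 0, 0]
    - [0, 0, 0]
  grip: [0, 0, 0, 0]

```text
t: 20.52
tool_pos: [0.5571, 0.004, 0.1286]
tool_rot: [-0.173, -2.133, 2.13]
contact_force: [-0.5, -0.4, -3.4]
opening: 0.0634
```

```bash
python3 - <<'E'
from fit import *
lplan([0,-85,100]); np.save('cam9.npy',P('wrist'),allow_pickle=True); save('wrist','w9.png',None,1.4)
E
```

```text
lane pos [[ -0.7 -80.4 128.6]]
lane now [ -0.7 -80.4 128.6]
t 20.52 pos [0.5571 0.004  0.1286] jaw yaw -99.59 ydown [-0.005  0.002 -1.   ] F [-0.5 -0.4 -3.4] open 0.0634 q6 1.61
delta tool [-0.0008  0.0286  0.0047] len 0.029 rows>= 1
turn tool [ 5.1000e-01 -1.7967e+02 -6.0000e-02]
alt turn [0.04 0.32 0.32]
```

View pics/w9.png

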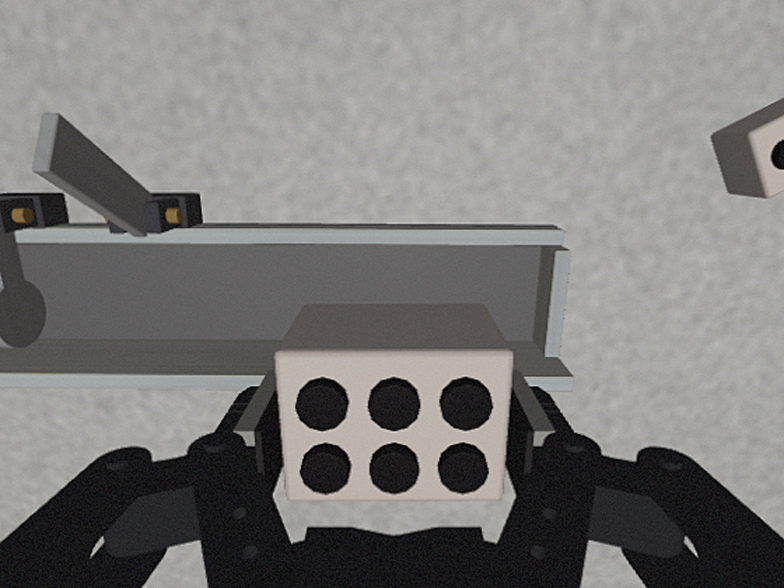

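```bash
python3 - <<'E'
from fit import *
p=np.load('cam9.npy',allow_pickle=True).item()
for n,q,z in [('rail out',(564,228),.018),('rail in',(564,244),.018),('wall out',(573,390),.052),('wall in',(573,377),.052),('rail out L',(160,226),.018),('rail in L',(160,242),.018),('wall in L',(100,375),.052),('wall out L',(100,388),.052),('rack far edge',(275,351),.1286-.0315+.044),('rack far edge R',(512,350),.1286-.0315+.044),('rack near',(290,499),.1286-.0315+.044),('rack near',(503,499),.1286-.0315+.044)]:
    print(n,W2L(s,atz(p,np.array(q)/1.4,z)).round(1))
E
```

```text
rail out [[  36.8 -165.4   18. ]]
rail in [[  28.7 -166.2   18. ]]
wall out [[ -35.6 -166.1   52. ]]
wall in [[ -28.8 -165.2   52. ]]
rail out L [[36.8 37.6 18. ]]
rail in L [[28.7 38.7 18. ]]
wall in L [[-29.1  59.6  52. ]]
wall out L [[-36.   60.8  52. ]]
rack far edge [[ 22.2 -48.6 141.1]]
rack far edge R [[  22.8 -111.2  141.1]]
rack near [[-24.9 -49.8 141.1]]
rack near [[ -24.6 -112.3  141.1]]
```

>>> servo_tool:
  delta_pos:
    - [-0.001, 0.015, 0.003]
    - [0, 0.015, 0.001]
    - [0, 0.008, 0]
    - [0, 0, 0]
  dr:
    - [0, 0.3, 0.3]
    - [0, 0, 0]
    - [0, 0, 0]
    - [0, 0, 0]
  grip: [0, 0, 0, 0]

```text
t: 21.08
tool_pos: [0.5549, -0.0021, 0.0863]
tool_rot: [-0.185, -2.129, 2.127]
contact_force: [0.2, -0.3, -3.3]
opening: 0.063
```

```bash
python3 - <<'E'
from fit import *
lplan([0.5,-85,55])
E
```

```text
lane pos [[ -1.8 -86.7  86.3]]
lane now [ -1.8 -86.7  86.3]
t 21.07 pos [ 0.5549 -0.0021  0.0863] jaw yaw -100.1 ydown [-0.003  0.001 -1.   ] F [ 0.2 -0.3 -3.3] open 0.063 q6 1.61
delta tool [-0.0024  0.0313 -0.0017] len 0.031 rows>= 1
turn tool [-2.8000e-01  1.7981e+02  4.0000e-02]
alt turn [ 0.02 -0.19  0.18]
```

>>> servo_tool:
  delta_pos:
    - [-0.0025, 0, -0.001]
    - [0, 0, 0]
  dr:
    - [0, -0.2, 0.2]
    - [0, 0, 0]
  grip: [0, 0]

```text
t: 21.32
tool_pos: [0.5582, -0.0015, 0.0868]
tool_rot: [-0.186, -2.132, 2.132]
contact_force: [0.2, 0.9, -3.3]
opening: 0.0632
```

```bash
python3 - <<'E'
from fit import *
lplan([0.5,-85,55])
E
```

```text
lane pos [[  1.4 -85.6  86.8]]
lane now [  1.4 -85.6  86.8]
t 21.32 pos [ 0.5582 -0.0015  0.0868] jaw yaw -99.89 ydown [ 0.002  0.    -1.   ] F [ 0.2  0.9 -3.3] open 0.0632 q6 1.61
delta tool [ 0.0009  0.0318 -0.0006] len 0.032 rows>= 1
turn tool [-1.5000e-01 -1.7997e+02 -5.0000e-02]
alt turn [ 0.03  0.03 -0.09]
```

>>> servo_tool:
  delta_pos:
    - [0.0005, 0.011, 0]
    - [0, 0.011, 0]
    - [0, 0.008, 0]
    - [0, 0, 0]
  dr:
    - [0, 0, -0.1]
    - [0, 0, 0]
    - [0, 0, 0]
    - [0, 0, 0]
  grip: [0, 0, 0, 0]

```text
t: 21.82
tool_pos: [0.5578, -0.0013, 0.0548]
tool_rot: [-0.184, -2.132, 2.131]
contact_force: [0.5, -0.1, -4.0]
opening: 0.0629
```

```bash
python3 - <<'E'
from fit import *
lplan([0.5,-85,38])
E
```

```text
lane pos [[  1.  -85.5  54.8]]
lane now [  1.  -85.5  54.8]
t 21.82 pos [ 0.5578 -0.0013  0.0548] jaw yaw -99.87 ydown [ 0.     0.001 -1.   ] F [ 0.5 -0.1 -4. ] open 0.0629 q6 1.61
delta tool [ 0.0005  0.0168 -0.0004] len 0.017 rows>= 1
turn tool [ 0.0000e+00 -1.7996e+02 -5.0000e-02]
alt turn [0.03 0.04 0.  ]
```

In, no contact. Lower to the floor.

>>> servo_tool:
  delta_pos:
    - [0, 0.006, 0]
    - [0, 0.005, 0]
    - [0, 0.004, 0]
    - [0, 0.001, 0]
  dr:
    - [0, 0, 0]
    - [0, 0, 0]
    - [0, 0, 0]
    - [0, 0, 0]
  grip: [0, 0, 0, 0]

```text
t: 22.32
tool_pos: [0.5583, -0.0013, 0.0382]
tool_rot: [-0.185, -2.132, 2.131]
contact_force: [-0.1, 0.3, -3.7]
opening: 0.063
```

>>> servo_tool:
  delta_pos:
    - [0, 0.0012, 0]
    - [0, 0.0012, 0]
  dr:
    - [0, 0, 0]
    - [0, 0, 0]
  grip: [0, 0]

```text
t: 22.58
tool_pos: [0.5587, -0.0014, 0.0375]
tool_rot: [-0.185, -2.132, 2.131]
contact_force: [-5.6, 0.2, 7.0]
opening: 0.0631
```

>>> servo_tool:
  delta_pos:
    - [0, 0, 0]
    - [0, 0, 0]
    - [0, -0.02, 0]
    - [0, -0.03, 0]
    - [0, -0.03, 0]
  dr:
    - [0, 0, 0]
    - [0, 0, 0]
    - [0, 0, 0]
    - [0, 0, 0]
    - [0, 0, 0]
  grip: [1, 1, 1, 1, 1]

```text
t: 23.2
tool_pos: [0.5592, -0.0015, 0.1215]
tool_rot: [-0.187, -2.133, 2.132]
contact_force: [0.6, -0.5, 1.2]
opening: 0.0856
```

```bash
python3 - <<'E'
from fit import *
lplan([0,-136,120]); np.save('cam10.npy',P('wrist'),allow_pickle=True); save('wrist','w10.png',None,1.4)
E
```

```text
lane pos [[  2.4 -85.4 121.5]]
lane now [  2.4 -85.4 121.5]
t 23.2 pos [ 0.5592 -0.0015  0.1215] jaw yaw -99.87 ydown [ 0.002  0.    -1.   ] F [ 0.6 -0.5  1.2] open 0.0856 q6 1.61
delta tool [0.0024 0.0015 0.0506] len 0.051 rows>= 1
turn tool [-2.2000e-01 -1.7996e+02 -5.0000e-02]
alt turn [ 0.03  0.04 -0.14]
```

View pics/w10.png

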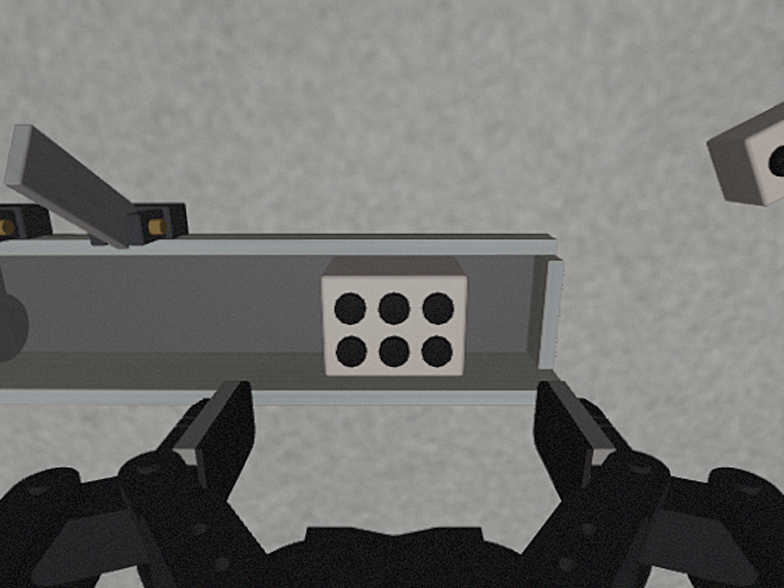

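>>> servo_tool:
  delta_pos:
    - [0.001, 0, 0.026]
    - [0.001, 0, 0.025]
    - [0, 0, 0]
    - [0, 0, 0]
    - [0, 0, 0]
  dr:
    - [0, 0, 0]
    - [0, 0, 0]
    - [0, 0, 0]
    - [0, 0, 0]
    - [0, 0, 0]
  grip: [0, 0, 0, 0, 0]

```text
t: 23.88
tool_pos: [0.5552, -0.0523, 0.1348]
tool_rot: [-0.209, -2.142, 2.144]
contact_force: [0.2, 0.2, 0.8]
opening: 0.0
```

```bash
python3 - <<'E'
from fit import *
lplan([0,-136,44])
E
```

```text
lane pos [[   7.1 -136.1  134.8]]
lane now [   7.1 -136.1  134.8]
t 23.88 pos [ 0.5552 -0.0523  0.1348] jaw yaw -99.77 ydown [ 0.024 -0.003 -1.   ] F [0.2 0.2 0.8] open 0.0 q6 1.51
delta tool [ 0.0093  0.0906 -0.0001] len 0.091 rows>= 2
turn tool [-2.1300e+00 -1.7985e+02 -1.1000e-01]
alt turn [ 0.07  0.14 -1.35]
```

>>> servo_tool:
  delta_pos:
    - [0.0045, 0.01, 0]
    - [0.003, 0.02, 0]
    - [0, 0, 0]
  dr:
    - [0, 0.1, -1.3]
    - [0, 0, 0]
    - [0, 0, 0]
  grip: [0, 0, 0]

```text
t: 24.25
tool_pos: [0.5467, -0.0495, 0.1013]
tool_rot: [-0.179, -2.133, 2.129]
contact_force: [0.3, -0.5, -0.7]
opening: 0.0002
```

```bash
python3 - <<'E'
from fit import *
lplan([0,-136,44])
E
```

```text
lane pos [[  -1.7 -134.8  101.3]]
lane now [  -1.7 -134.8  101.3]
t 24.25 pos [ 0.5467 -0.0495  0.1013] jaw yaw -99.78 ydown [-0.003  0.002 -1.   ] F [ 0.3 -0.5 -0.7] open 0.0002 q6 1.51
delta tool [-0.0019  0.0573  0.0013] len 0.057 rows>= 1
turn tool [ 3.0000e-01 -1.7987e+02 -1.5000e-01]
alt turn [0.09 0.13 0.19]
```

>>> servo_tool:
  delta_pos:
    - [-0.0015, 0.025, 0.002]
    - [0, 0.02, 0]
    - [0, 0.012, 0]
    - [0, 0, 0]
  dr:
    - [0, 0.1, 0.2]
    - [0, 0, 0]
    - [0, 0, 0]
    - [0, 0, 0]
  grip: [0, 0, 0, 0]

```text
t: 24.75
tool_pos: [0.5476, -0.0513, 0.0417]
tool_rot: [-0.183, -2.133, 2.129]
contact_force: [-0.2, -0.3, -0.5]
opening: 0.0001
```

```bash
python3 - <<'E'
from fit import *
lplan([0,-136,44]); save('scene','s6.png',(220,180,400,300),4)
E
```

```text
lane pos [[  -0.5 -136.5   41.7]]
lane now [  -0.5 -136.5   41.7]
t 24.75 pos [ 0.5476 -0.0513  0.0417] jaw yaw -99.86 ydown [-0.     0.002 -1.   ] F [-0.2 -0.3 -0.5] open 0.0001 q6 1.51
delta tool [-0.0005 -0.0023 -0.0005] len 0.002 rows>= 1
turn tool [ 7.0000e-02 -1.7995e+02 -1.6000e-01]
alt turn [0.1  0.05 0.05]
```

View pics/s6.png

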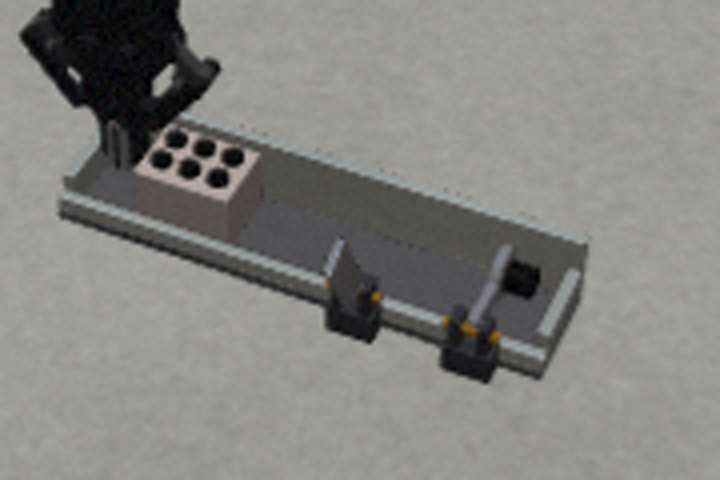

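>>> servo_tool:
  delta_pos:
    - [-0.0005, -0.001, -0.008]
    - [0, 0, -0.01]
    - [0, 0, -0.01]
    - [0, 0, -0.01]
    - [0, 0, -0.01]
  dr:
    - [0, 0, 0]
    - [0, 0, 0]
    - [0, 0, 0]
    - [0, 0, 0]
    - [0, 0, 0]
  grip: [0, 0, 0, 0, 0]

```text
t: 25.42
tool_pos: [0.559, -0.0021, 0.0461]
tool_rot: [-0.189, -2.133, 2.134]
contact_force: [-0.5, -1.1, 0.0]
opening: -0.0001
```

```bash
python3 - <<'E'
from fit import *
lplan([0,30,42])
E
```

```text
lane pos [[  2.2 -86.   46.1]]
lane now [  2.2 -86.   46.1]
t 25.43 pos [ 0.559  -0.0021  0.0461] jaw yaw -99.86 ydown [ 0.005 -0.001 -1.   ] F [-0.5 -1.1  0. ] open -0.0001 q6 1.61
delta tool [ 0.0021  0.0041 -0.1161] len 0.116 rows>= 2
turn tool [  -0.45 -179.94   -0.  ]
alt turn [ 0.    0.06 -0.28]
```

>>> servo_tool:
  delta_pos:
    - [0.001, 0.002, -0.011]
    - [0.001, 0.001, -0.011]
    - [0, 0, -0.011]
    - [0, 0, -0.011]
    - [0, 0, -0.011]
  dr:
    - [0, 0, -0.3]
    - [0, 0, 0]
    - [0, 0, 0]
    - [0, 0, 0]
    - [0, 0, 0]
  grip: [0, 0, 0, 0, 0]

```text
t: 26.05
tool_pos: [0.5674, 0.0562, 0.0436]
tool_rot: [-0.184, -2.131, 2.132]
contact_force: [-0.1, -2.3, 0.9]
opening: -0.0002
```

```bash
python3 - <<'E'
from fit import *
lplan([0,30,42]); save('scene','s7.png',(220,180,400,300),4)
E
```

```text
lane pos [[  0.5 -27.2  43.6]]
lane now [  0.5 -27.2  43.6]
t 26.05 pos [0.5674 0.0562 0.0436] jaw yaw -99.84 ydown [ 0.    -0.001 -1.   ] F [-0.1 -2.3  0.9] open -0.0002 q6 1.71
delta tool [ 0.0004  0.0015 -0.0572] len 0.057 rows>= 1
turn tool [-4.0000e-02 -1.7993e+02  5.0000e-02]
alt turn [-0.03  0.07 -0.03]
```

View pics/s7.png

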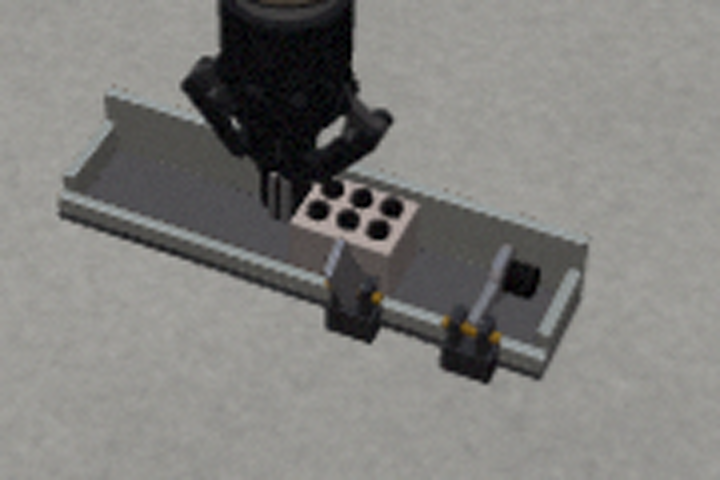

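>>> servo_tool:
  delta_pos:
    - [0, 0, -0.01]
    - [0, 0, -0.01]
    - [0, 0, -0.009]
    - [0, 0, -0.008]
    - [0, 0, -0.006]
  dr:
    - [0, 0, 0]
    - [0, 0, 0]
    - [0, 0, 0]
    - [0, 0, 0]
    - [0, 0, 0]
  grip: [0, 0, 0, 0, 0]

```text
t: 26.72
tool_pos: [0.5752, 0.1025, 0.0435]
tool_rot: [-0.183, -2.132, 2.132]
contact_force: [-1.0, -2.1, 1.0]
opening: 0.0001
```

```bash
python3 - <<'E'
from fit import *
lplan([0,33,42]); save('scene','s8.png',(260,180,400,300),5)
E
```

```text
lane pos [[ 0.2 19.8 43.5]]
lane now [ 0.2 19.8 43.5]
t 26.73 pos [0.5752 0.1025 0.0435] jaw yaw -99.82 ydown [ 0.  0. -1.] F [-1.  -2.1  1. ] open 0.0001 q6 1.79
delta tool [ 0.0002  0.0015 -0.0132] len 0.013 rows>= 1
turn tool [-0.000e+00 -1.799e+02 -3.000e-02]
alt turn [ 0.02  0.1  -0.  ]
```

View pics/s8.png

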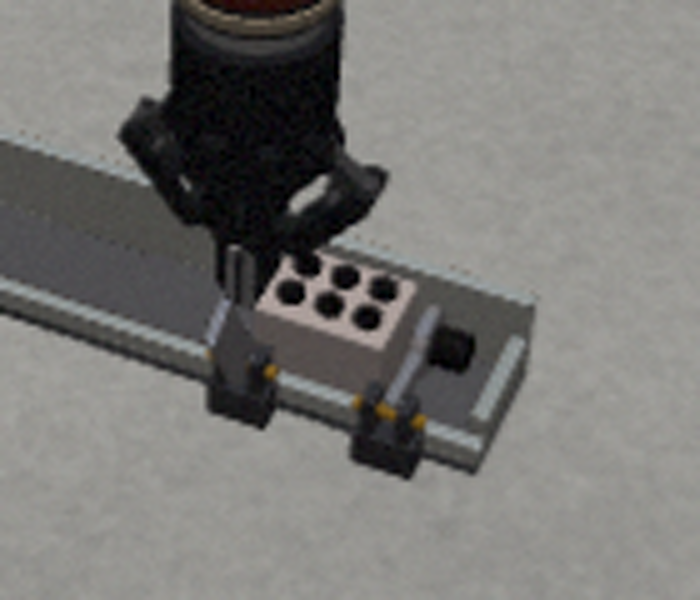

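Nearly there: gap about 1 cm. Small steps now.

>>> servo_tool:
  delta_pos:
    - [0, 0, -0.004]
    - [0, 0, -0.003]
    - [0, 0, -0.002]
  dr:
    - [0, 0, 0]
    - [0, 0, 0]
    - [0, 0, 0]
  grip: [0, 0, 0]

```text
t: 27.15
tool_pos: [0.5768, 0.1112, 0.0435]
tool_rot: [-0.182, -2.13, 2.134]
contact_force: [-2.0, -10.0, 3.4]
opening: -0.0001
```

>>> servo_tool:
  delta_pos:
    - [0, 0, -0.002]
    - [0, 0, -0.002]
  dr:
    - [0, 0, 0]
    - [0, 0, 0]
  grip: [0, 0]

```text
t: 27.4
tool_pos: [0.5768, 0.1112, 0.0436]
tool_rot: [-0.179, -2.12, 2.143]
contact_force: [-3.4, -9.2, 3.1]
opening: -0.0001
```

```bash
python3 - <<'E'
from fit import *
lplan([0,33,42])
E
```

```text
lane pos [[ 0.3 28.6 43.6]]
lane now [ 0.3 28.6 43.6]
t 27.4 pos [0.5768 0.1112 0.0436] jaw yaw -99.74 ydown [-0.003 -0.011 -1.   ] F [-3.4 -9.2  3.1] open -0.0001 q6 1.81
delta tool [ 0.0003  0.0016 -0.0044] len 0.005 rows>= 1
turn tool [ 1.4000e-01 -1.7982e+02  9.9000e-01]
alt turn [-0.63  0.17  0.09]
```

>>> servo_tool:
  delta_pos:
    - [0, 0, 0.006]
    - [0, 0, 0.01]
    - [0, -0.03, 0.01]
    - [0, -0.06, 0]
    - [0, -0.06, 0]
  dr:
    - [-0.6, 0, 0]
    - [0, 0, 0]
    - [0, 0, 0]
    - [0, 0, 0]
    - [0, 0, 0]
  grip: [0, 0, 0, 0, 0]

```text
t: 28.02
tool_pos: [0.5678, 0.084, 0.1893]
tool_rot: [-0.166, -2.127, 2.121]
contact_force: [0.9, -0.1, -0.0]
opening: 0.0001
```

>>> servo_tool:
  delta_pos:
    - [-0.02, -0.02, -0.03]
    - [-0.02, 0, -0.02]
    - [0, 0, 0]
  dr:
    - [0, 0, 0]
    - [0, 0, 0]
    - [0, 0, 0]
  grip: [0, 0, 0]

```text
t: 28.4
tool_pos: [0.6203, 0.1268, 0.2183]
tool_rot: [-0.183, -2.138, 2.122]
contact_force: [0.3, -1.0, -0.5]
opening: -0.0001
```

```bash
python3 - <<'E'
from fit import *
lplan([0,33,42]);np.save('cam11.npy',P('wrist'),allow_pickle=True); im=save('wrist','w11.png',(100,80,440,320),2.3);save('scene','s9.png',(260,180,400,300),5)
E
```

```text
lane pos [[ 40.5  51.5 218.3]]
lane now [ 40.5  51.5 218.3]
t 28.4 pos [0.6203 0.1268 0.2183] jaw yaw -99.93 ydown [-0.002  0.007 -1.   ] F [ 0.3 -1.  -0.5] open -0.0001 q6 1.82
delta tool [0.04   0.1763 0.0198] len 0.182 rows>= 3
turn tool [ -0.26 179.99   0.63]
alt turn [ 0.4  -0.01  0.16]
```

View pics/w11.png

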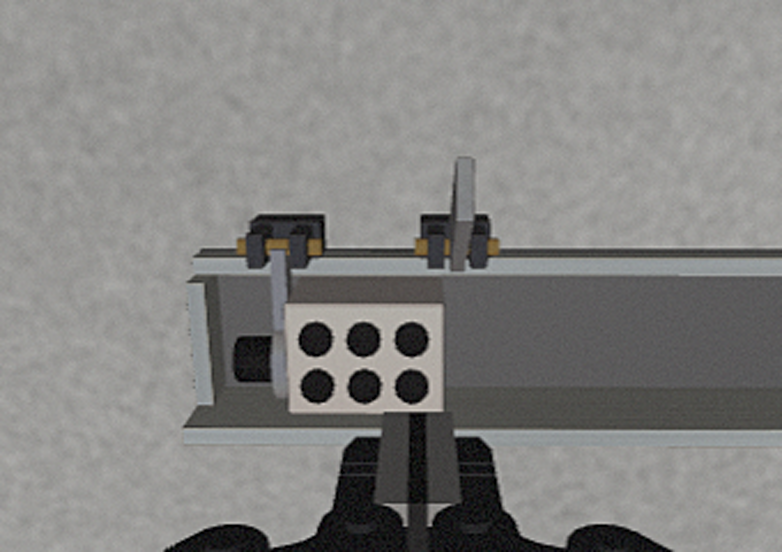

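View pics/s9.png

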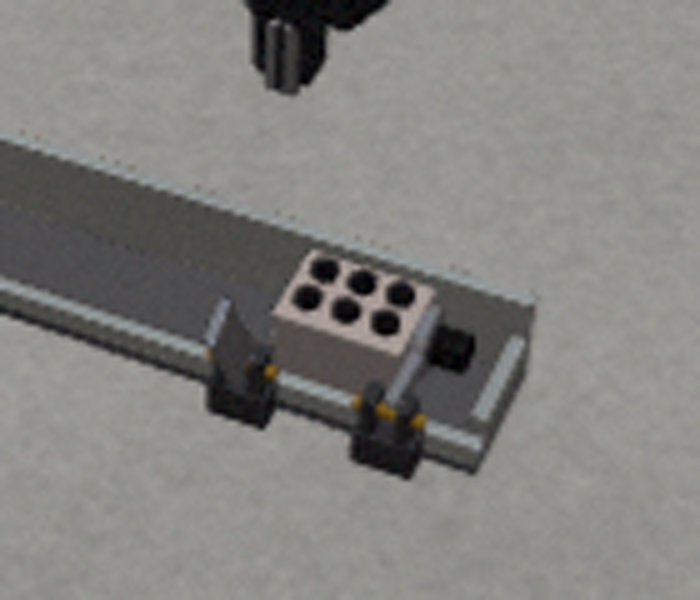

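```bash
python3 - <<'E'
from fit import *
p=np.load('cam11.npy',allow_pickle=True).item()
f=lambda q:np.array(q)/2.3+[100,80]
im=cv2.imread('pics/w11.png'); g=cv2.cvtColor(im,cv2.COLOR_BGR2GRAY)[300:412,288:442]
n,l,stt,c=cv2.connectedComponentsWithStats((g<70).astype(np.uint8))
ok=[i for i in range(1,n) if 700<stt[i,4]<1500]; q=c[ok]+[288,300]; print(q.round(1))
X=W2L(s,atz(p,f(q),.055)); X=X[np.argsort(X[:,1])]; print(X.round(1)); print('centre',X.mean(0).round(1))
for side in (X[X[:,0]>X[:,0].mean()],X[X[:,0]<X[:,0].mean()]):
    print('yaw vs lane',np.degrees(np.polyfit(side[:,1],side[:,0],1)[0]).round(2))
for n_,a,z in [('rail in',(250,272),.018),('rail in R',(700,275),.018)]: print(n_,W2L(s,atz(p,f([a]),z)).round(1))
print('disc face',W2L(s,atz(p,f([(287,300)]),.04)).round(1))
E
sed -i "s/^ov(.*//" flagov.py; python3 -c "
from flagov import *
ov('wrist','w12',crop=(170,170,290,270),k=6,y=108)"
```

```text
[[315.1 339.1]
 [363.2 339.2]
 [411.2 339.3]
 [317.1 386. ]
 [364.1 386.1]
 [411.3 386.3]]
[[11.4 55.1 55. ]
 [-8.5 55.1 55. ]
 [11.4 74.  55. ]
 [-8.5 74.1 55. ]
 [-8.5 92.9 55. ]
 [11.5 93.  55. ]]
centre [ 1.5 74.  55. ]
yaw vs lane 0.04
yaw vs lane 0.08
rail in [[ 29.2 125.3  18. ]]
rail in R [[ 28.1 -69.3  18. ]]
disc face [[ 23.1 105.9  40. ]]
```

View pics/w12.png

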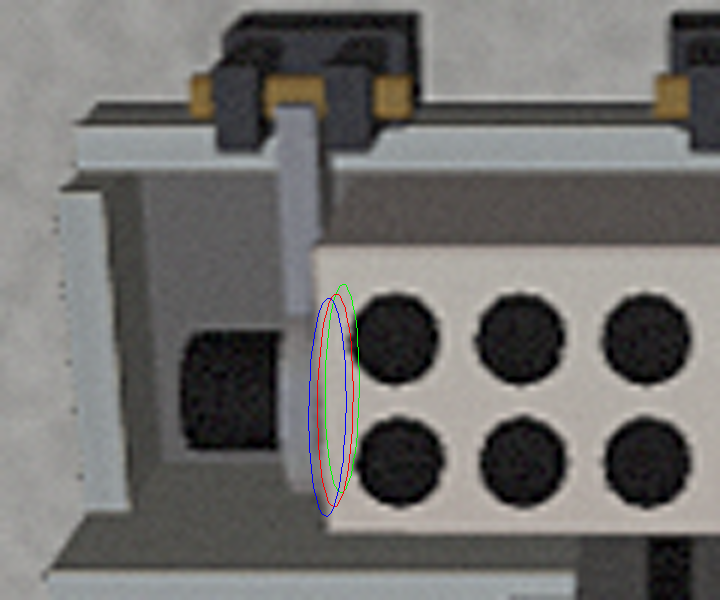

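```bash
python3 - <<'E'
from fit import *
p=P('wrist'); k=6; off=np.array([170,170])
pr=lambda l:((proj(p,L2W(s,l))-off)*k).round(0).tolist()
print('rail in/out near y=100', pr([(28,100,18),(36,130,18)]),'seen v 170 / 124','wall in',pr([(-28,140,52)]),'seen v 570')
for th in (2.09,1.95,1.8,1.6):
    a=th-np.pi/6; e=lambda r,o,y:(44-r*np.sin(a)+o*np.cos(a),y,32+r*np.cos(a)+o*np.sin(a))
    t=np.linspace(0,6.28,40)
    K=np.array(pr([e(49+10*np.cos(u),10*np.sin(u),129) for u in t])); D=np.array(pr([e(49+17*np.cos(u),17*np.sin(u),111) for u in t]))
    print(th,'knob v',K[:,1].min(),K[:,1].max(),'u',K[:,0].min(),K[:,0].max(),'disc v',D[:,1].min(),D[:,1].max())
E
```

```text
rail in/out near y=100 [[374.0, 168.0], [190.0, 121.0]] seen v 170 / 124 wall in [[106.0, 567.0]] seen v 570
2.09 knob v 325.0 447.0 u 179.0 208.0 disc v 282.0 490.0
1.95 knob v 336.0 460.0 u 168.0 198.0 disc v 292.0 505.0
1.8 knob v 341.0 469.0 u 156.0 188.0 disc v 296.0 514.0
1.6 knob v 337.0 469.0 u 140.0 173.0 disc v 291.0 515.0
```

```bash
python3 - <<'E'
from h import *
st(); print(ctrl.finish_job())
E
```

```text
t 28.55 pos [0.6188 0.1258 0.2173] jaw yaw -100.0 ydown [-0.004  0.007 -1.   ] F [ 0.5 -0.1  0.3] open 0.0003 q6 1.82
the job is handed in; nothing more can be done
None
```

The six-vial rack is in the lane, square and snug against the lowered knobbed stop. I handed the job in at 28.6 s with the gripper clear above the lane.

**Knobbed stop:** My first press slipped off to one side of the disc. I pressed again centred on it, and it took 11.5 N with the fingertip at 48.7 mm, against the 49 mm given for fully down. The last wrist picture also matches fully down (about 2.09 rad).

**Plain stop:** It is still folded back. I did not touch it.

**Rack:** I took it out of the dock across its width, stood it on the bench and regripped it lengthwise. I then lowered it into the entry half without touching the walls and pushed it along from behind. It met the stop at about 10 N, and I backed off.

**Last check:**
- The rack is turned less than 0.1° from the lane.
- Its centre is at about y = 74 mm, so its front face is at about 106 mm. The stop's face also measured about 106 mm, so any gap is below what I could measure.
- It sits about 1.5 mm off the centre line, inside the 4 mm play.

**Disagreements:** My first estimate of where the knobbed stop stands along the lane was about 5 mm off, which is why the first press slipped. The overlay of the stop in one picture was a few pixels out, until I corrected for the stop's depth and a small camera offset.

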